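# Re-dress the sanding spindle and wind it up to working height

## Robot

A 6-joint arm with a two-finger parallel gripper is mounted at the origin on the work surface. World frame = base frame: x ahead of the robot, y to its left, z up, the work surface at z = 0. Lengths are in m, angles in rad, forces in N, time in s.
With the tool pointing down it reaches from about 0.25 to 0.8 m from the base axis. Payload 3.9 kg.
Tool frame: the origin (TCP) lies on the centre line of the jaws, within the pads' length; the fingertips stand 25 mm ahead of it and the grasp point (between the pads) lies 6 mm ahead of it; z points along the fingers, y is the line along which they close (so a half turn about z gives the same grasp; the last joint's range is limited). The gripper opens to 85 mm and grips with 20 to 120 N. Pads are 22 mm wide; open, the fingers measure 114 mm over their backs; the gripper's body (76 mm by 85 mm) begins 54 mm behind the grasp point. The pads swing forward as they close: fully open they stand 13 mm farther back than shut.
Start: joints at [1.281, 0.26, -0.138, 1.173, 0, 1.571], TCP at [0.15, 0.503, 0.256] pointing down, gripper open.
Joint ranges: [-2.78, 2.78], [-0.83, 1.72], [-1.28, 1.37], [-1.9, 2.12], [-1.57, 1.48], [-3.14, 3.14]. Speed limits (rad/s): [2.57, 2.57, 3.14, 3.14, 3.14, 3.14].

## Interface

Orientations are given as a rotation vector (axis times angle).
In Python, from plant import ctrl gives the robot as it stands.
- The arm moves only by the tool drive_tool, never from a script. Its argument "series" is a list of rows, each a list of 2 entries, a list of its own where there are three numbers: the shift along the tool's x, y, z in cm, then the turn, a rotation vector about the tool's x, y, z in rad. In form: [[[x, y, z], [ax, ay, az]], ...]. A call has 1 to 12 rows; each row is the pose to reach, as a shift and turn from the pose commanded when the call began, along the tool's axes at that moment; what a row does not reach only later rows make up. A row lasts 1/10 s, in which the tool goes at most 50 mm and 8.59 degrees, less where a joint would pass 70% of its speed; a pose out of reach is approached as far as the arm can. A call with a gripper value outside its range is refused whole. "hand" is the opening, from 0 (shut) to 1 (fully open), set as the call begins (left out, the last holds). The fingers move at their own pace and stop on an object; the grip force is fixed at half the most. Time passes only in rows, so rows that repeat a pose let the fingers close. It gives the time, the measured TCP pose, the force, the opening and the grip force at its end, in the units of the state.
- ctrl.get_obs(): the state, without advancing time (a new reading comes with each control period).
- ctrl.read_camera(name): name is "scene" or "top" or "wrist"; returns (picture, depth): 480x640x3 uint8, red, green, blue; 480x640 float32, m along the optical axis (not along the pixel's ray), 0 where there is no reading.
- ctrl.camera_info(name): a dict with "intrinsics" (3x3 intrinsics, pixels), "extrinsics" (4x4, takes a point from camera to world coordinates). Camera axes: x right, y down, z forward; pixel columns grow to the right and rows downward; lengths in m; the calibration is good to about 2 mm. A picture is of the moment at which its call begins: read the wrist's pose just before it. camera_info takes no time and is no camera call; for the wrist camera it gives the pose at the moment of the call.
- ctrl.finish_job(): hands the job in; it is judged then, once.
The state is a dict: "time_s": time; "q": joint angles; "qvel": joint speeds; "tau": joint torques, N m; "tcp_pos": TCP position; "tcp_rot": TCP orientation; "wrist_force": force on the tool from outside, world axes, zero at the start; "torque": the same for the moment, N m; "finger_gap": finger opening in m; "finger_force": force on a finger pad.
Only numpy, scipy, OpenCV 4.12 (cv2) and the standard library are available. Lean on these libraries where they do the work, as an engineer would, in place of code of your own. Each camera call takes 0.05 s, during which the arm holds its last target. There are 200 camera calls.

## Task

Change over the bench sanding spindle for shaping the foam: take the worn bobbin off and put it in the scrap box, then thread every abrasive ring that is lying on the bench onto the spindle, flat and fully home, in order of size with the widest at the bottom and the narrowest on top, then put the brass collar on top of them. Once the stack is complete, turn the handwheel clockwise until its white line stands at the red pointer, and leave the figure, jar, cup and brush where they are.

Things in the scene. Friction and masses are not known exactly. Their poses are not given: they have to be found in the camera images.
- ring_black: black abrasive sanding ring, outer diameter 66 mm, 10 mm thick, bore 24 mm with a steel bush, about 53 g. Lies flat on the blue mat on the bench at the start (may be absent). Either face may be up. Origin: its centre (mid-thickness, on the bore axis); z along the bore.
- ring_brown: brown abrasive sanding ring, outer diameter 60 mm, 10 mm thick, bore 24 mm with a steel bush, about 48 g. Lies flat on the blue mat on the bench at the start (may be absent). Either face may be up. Origin: its centre (mid-thickness, on the bore axis); z along the bore.
- ring_green: grey-green abrasive sanding ring, outer diameter 54 mm, 10 mm thick, bore 24 mm with a steel bush, about 43 g. Lies flat on the blue mat on the bench at the start (may be absent). Either face may be up. Origin: its centre (mid-thickness, on the bore axis); z along the bore.
- ring_pink: pink abrasive sanding ring, outer diameter 48 mm, 10 mm thick, bore 24 mm with a steel bush, about 38 g. Lies flat on the blue mat on the bench at the start (may be absent). Either face may be up. Origin: its centre (mid-thickness, on the bore axis); z along the bore.
- ring_white: off-white abrasive sanding ring, outer diameter 42 mm, 10 mm thick, bore 24 mm with a steel bush, about 34 g. Lies flat on the blue mat on the bench at the start (may be absent). Either face may be up. Origin: its centre (mid-thickness, on the bore axis); z along the bore.
- collar: knurled brass top collar, outer diameter 36 mm, 12 mm thick, bore 24 mm, about 80 g; lies flat on the blue mat at the start. Either face may be up. Origin: its centre (6 mm above the bench when flat); z along the bore. It caps the finished stack.
- bobbin: worn tan sanding bobbin with black rubber ends, outer diameter 50 mm, 26 mm tall, bore 24 mm, about 60 g; stands on the spindle's shoulder at the start. Origin: its centre (mid-height, on the bore axis); z along the bore.
- scrap_box_in (a point): centre of the inner floor (4 mm above the bench) of the open green scrap box, 130 mm square outside, 60 mm high, walls 4 mm, fixed; x and y run along its walls.
- spindle_seat (a point): centre of the shoulder's top face (42 mm across) on the upright steel spindle: the first ring rests here. 22 mm above the bench with the spindle down (wheel at 0); rises with it. The shaft above is 20 mm thick and ends 58 mm above this point, its last 6 mm tapering to 11 mm. Site z is up; the handwheel's axis lies 180 mm away along the point's +y.
- wheel_hub (a point): centre of the handwheel, level with the middle of its rim (62 mm above the bench; it does not rise); the axis is upright. Round rim 116 mm across its centre line, bar 13 mm thick; hub 36 mm across, top 11 mm above this point; three spokes 11 mm thick, 120 degrees apart. Gear housing below: 154 mm across, top 36 mm below this point, on a 6 mm plate (160 x 335 mm) shared with the spindle.
- wheel_mark (a point): point in the middle of the rim bar at the spoke with the white line, 58 mm from wheel_hub; goes round with the wheel.
- wheel (a joint): handwheel angle in rad, growing clockwise seen from above; winds the spindle up 2.5 mm per rad. It starts between 0 and 0.8, stops at 6.0, and reads 5.0 when the white line on the wheel stands over the red pointer on the edge of the housing. Stiff (0.22 N m, about 4 N at the rim), stays where it is left.
- sheep: bystander: terracotta sheep figure, about 90 mm long, 68 mm tall. Origin: under its middle.
- paintjar: bystander: amber glass jar with white cap, 52 mm across, 60 mm tall. Origin: centre of its underside.
- papercup: bystander: brown paper cup, 72 mm across, 85 mm tall. Origin: centre of its underside.
- brush: bystander: flat paint brush with wooden handle lying on the bench, about 200 mm long along its x, 42 mm wide, 20 mm high. Origin: under its middle.
Mind the look-alikes: they are no part of the job. Leave any orange look-alike of the ring_pink alone. What is shaped like the bobbin but turquoise is not meant.

How it is judged:
On the way, in this order (a step that is already met when the one before it is completed fails the run):
1. the worn bobbin in the scrap box (horizontal distance between bobbin and scrap_box_in below 0.06 m and z of bobbin in the frame of scrap_box_in below 0.05 m), for 0.2 s.
2. every abrasive ring on the spindle, widest at the bottom, each fully home (horizontal distance between each of ring_black, ring_brown, ring_green, ring_pink, ring_white and spindle_seat below 0.004 m and angle between the z axis of each of ring_black, ring_brown, ring_green, ring_pink, ring_white and the z axis of spindle_seat, either way round below 0.09 rad and z of ring_black in the frame of spindle_seat between 0.0025 and 0.0075 m and (z of ring_brown in the frame of spindle_seat between 0.0025 and 0.0075 m or distance between ring_brown and ring_black between 0.0075 and 0.0125 m) and (z of ring_green in the frame of spindle_seat between 0.0025 and 0.0075 m or distance between ring_green and ring_black between 0.0075 and 0.0125 m or distance between ring_green and ring_brown between 0.0075 and 0.0125 m) and (z of ring_pink in the frame of spindle_seat between 0.0025 and 0.0075 m or distance between ring_pink and ring_black between 0.0075 and 0.0125 m or distance between ring_pink and ring_brown between 0.0075 and 0.0125 m or distance between ring_pink and ring_green between 0.0075 and 0.0125 m) and (z of ring_white in the frame of spindle_seat between 0.0025 and 0.0075 m or distance between ring_white and ring_black between 0.0075 and 0.0125 m or distance between ring_white and ring_brown between 0.0075 and 0.0125 m or distance between ring_white and ring_green between 0.0075 and 0.0125 m or distance between ring_white and ring_pink between 0.0075 and 0.0125 m)), for 0.2 s.
3. the brass collar home on top of the complete stack (all of step 2 and horizontal distance between collar and spindle_seat below 0.004 m and angle between the z axis of collar and the z axis of spindle_seat, either way round below 0.09 rad and (distance between collar and ring_black between 0.0085 and 0.0135 m or distance between collar and ring_brown between 0.0085 and 0.0135 m or distance between collar and ring_green between 0.0085 and 0.0135 m or distance between collar and ring_pink between 0.0085 and 0.0135 m or distance between collar and ring_white between 0.0085 and 0.0135 m)), for 0.2 s.
4. the handwheel wound clockwise to the red pointer (value of joint wheel between 4.85 and 5.15 rad), for 0.2 s.
At the end, for the whole second after the job is handed in: The bobbin lies in the scrap box; every ring present is on the spindle (within 4 mm of its axis, 0.09 rad of level), the widest on the shoulder, each other directly on a wider one (within 2.5 mm), the collar on the topmost; the handwheel rests at 5.0 rad within 0.15 (all of step 1 and all of step 3 and all of step 4 and velocity of joint wheel between -0.05 and 0.05 rad/s); the robot touches nothing.
It fails at once if a bystander (sheep, jar, cup, brush) is moved more than 25 mm (distance of any of sheep, paintjar, papercup, brush from where it was at the start of the episode above 0.025 m).
Of ring_black, ring_brown, ring_green, ring_pink, ring_white only 3 to 4 are there at a start; the rules pass over those that are not, and their reading is None.
At some moment in a run one of ring_black, ring_brown, ring_green, ring_pink, ring_white, collar may be knocked a few centimetres aside while the robot is not near it.
Once in a run the grip may slacken for a moment while it holds something.
It also fails if it takes over 210 s, if anything falls off the work surface, if the arm or the gripper's body presses on something with over 40 N, if the wrist force passes 120 N, or if a joint passes its speed limit or range.

## Working session

There is one attempt and no reset: what is moved stays moved. The work goes in short steps, Python scripts to look and compute and a tool call to move; the robot and the scene stay as the last step left them, time stands still between calls to the robot, and variables do not carry over. Pictures are saved under pics/ and viewed, at most 14 in all, crops included, and the job is handed in when it is done.

Besides the shell and the picture viewer there is one more tool, called after "Request:" as name([rows], argument=value, ...), one row to a line, values as JSON. drive_tool: Moves the arm, as the interface text tells. Its arguments: {"type":"object","properties":{"series":{"type":"array","items":{"type":"array"}},"hand":{"type":"number"}},"required":["series"]}

```bash
ls; mkdir -p pics
python3 - <<'E'
from plant import ctrl
import cv2,numpy as np
o=ctrl.get_obs();print(o)
for n in("top","scene"):
    p,d=ctrl.read_camera(n);cv2.imwrite(f"pics/{n}0.png",p[:,:,::-1]);np.savez(f"{n}0.npz",p=p,d=d)
    i=ctrl.camera_info(n);print(n,i["intrinsics"],i["extrinsics"])
E
```

```text
pics
{'time_s': 0.0, 'q': array([ 1.28097114e+00,  2.60698148e-01, -1.39377545e-01,  1.17268926e+00,
       -4.15509896e-05,  1.57081942e+00]), 'qvel': array([ 0.00079558, -0.00010511, -0.00107559,  0.00062524, -0.00048207,
       -0.00087261]), 'tau': array([-8.26993164e-05, -4.05682254e+01,  2.53920454e+01,  1.86470523e-02,
        1.89381531e-04,  1.63075740e-06]), 'tcp_pos': array([0.14986848, 0.50249635, 0.25545423]), 'tcp_rot': array([-4.53665135e-01, -3.10841684e+00,  3.06908813e-03]), 'wrist_force': array([-0.11523687, -0.84179093, -0.02643825]), 'torque': array([-0.00142627,  0.00040171,  0.03630347]), 'finger_force': 0.0, 'finger_gap': 0.08563443515949463}
top [[553.5057553    0.         319.74484891]
 [  0.         553.5057553  237.01099679]
 [  0.           0.           1.        ]] [[-0.00893012 -0.9984273   0.05534595  0.53872567]
 [-0.99985123  0.00973229  0.01424109 -0.06577798]
 [-0.01475733 -0.05521054 -0.99836567  1.16909368]
 [ 0.          0.          0.          1.        ]]
scene [[476.07498451   0.         320.44339778]
 [  0.         476.07498451 243.10599874]
 [  0.           0.           1.        ]] [[ 0.49155404  0.64459342 -0.5855544   1.1987824 ]
 [ 0.87064435 -0.34925161  0.34641265 -0.39302506]
 [ 0.0187895  -0.68009017 -0.73288766  0.79070076]
 [ 0.          0.          0.          1.        ]]
```

View pics/top0.png

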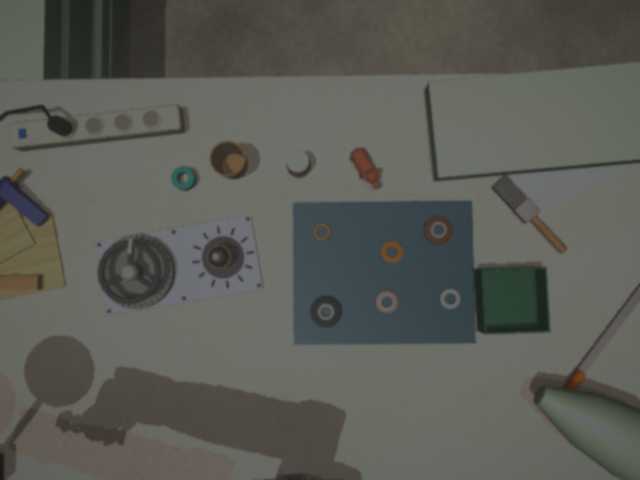

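View pics/scene0.png

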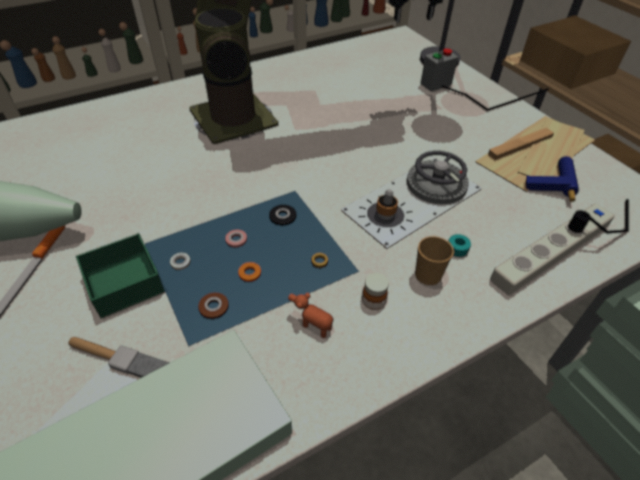

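The top view shows black at (326,311), brown (438,230), pink (387,302), white (450,299) and the collar (322,232). There is no green ring. The orange look-alike is at (392,252), the bobbin on the spindle at (221,256), the wheel at (136,270) and the scrap box at (512,298). Next I'll measure these.

```bash
cat > h.py <<'E'
import numpy as np,cv2
from scipy.spatial.transform import Rotation as R
def cast(info,uv,z):
    K=np.array(info["intrinsics"]);T=np.array(info["extrinsics"])
    d=T[:3,:3]@np.linalg.solve(K,np.r_[uv,1.]);o=T[:3,3]
    return o+d*(z-o[2])/d[2]
def blobs(mask,info,z,amin=30):
    out=[]
    for c in cv2.findContours(mask.astype(np.uint8),cv2.RETR_EXTERNAL,cv2.CHAIN_APPROX_NONE)[0]:
        if cv2.contourArea(c)<amin: continue
        pts=np.array([cast(info,p,z)[:2] for p in c[:,0].astype(float)])
        (x,y),(a,b),_=cv2.fitEllipse((pts*1e3).astype(np.float32))
        out.append((c[:,0].mean(0).round(1),np.round([x,y],1),np.round([a,b],1)))
    return out
def go(o,xyz,yaw):
    """shift (cm) and turn (rad) in tool axes from obs o to TCP xyz (m), tool down, tool y at world angle yaw (deg)"""
    A=R.from_rotvec(o["tcp_rot"]);s=np.deg2rad(yaw)
    y=np.array([np.cos(s),np.sin(s),0]);z=np.array([0,0,-1.]);B=R.from_matrix(np.c_[np.cross(y,z),y,z])
    print("shift cm",(A.inv().apply(np.array(xyz)-o["tcp_pos"])*100).round(2),"turn",(A.inv()*B).as_rotvec().round(3))
E
python3 - <<'E'
from plant import ctrl
from h import *
i=ctrl.camera_info("top");f=np.load("top0.npz");p=f["p"];d=f["d"]
roi=np.zeros(p.shape[:2],bool);roi[206:340,297:471]=1
m=np.median(p[roi],0);print("mat",m)
fg=(np.abs(p.astype(int)-m).sum(2)>28)&roi
for b in blobs(fg,i,.010): print(*b,p[int(b[0][1]),int(b[0][0])])
# mat/ bench / box / bobbin depths
T=i["extrinsics"]
def P(u,v):
    K=i["intrinsics"];z=d[v,u];return (T@np.r_[np.linalg.inv(K)@[u*z,v*z,z],1])[:3].round(4)
for n,u,v in[("mat",360,270),("box",512,298),("sp",218,257),("hub",131,271),("blackring",334,303)]:print(n,P(u,v),p[v,u])
g=(p[:,:,1].astype(int)>p[:,:,0]+15)&(p[:,:,1].astype(int)>p[:,:,2]+8)
roi=np.zeros_like(g);roi[255:345,472:560]=1
c=max(cv2.findContours((g&roi).astype(np.uint8),0,1)[0],key=cv2.contourArea);r=cv2.minAreaRect(c);print("box",r,[cast(i,q,.06).round(3)[:2] for q in cv2.boxPoints(r)])
crop=p[205:325,80:280];cv2.imwrite("pics/sp0.png",cv2.resize(np.clip(crop[:,:,::-1]*1.8,0,255).astype(np.uint8),None,fx=4,fy=4,interpolation=cv2.INTER_CUBIC))
print(ctrl.camera_info("wrist"))
E
```

```text
mat [59. 71. 76.]
[325.9 310.8] [448.9 -60.8] [63. 64.] [65 77 82]
[386.2 301.6] [ 467.3 -186.4] [45.1 46.4] [60 73 79]
[449.6 298.5] [ 472.5 -318.2] [40.1 41. ] [52 66 73]
[391.5 251.4] [ 571.5 -198.8] [47.7 48.4] [58 71 76]
[321.9 231. ] [615.4 -53.7] [34.6 35. ] [62 73 80]
[437.6 229.7] [ 616.  -295.8] [59.9 60.6] [55 68 74]
mat [ 5.331e-01 -1.333e-01  2.000e-04] [60 72 79]
box [ 0.472  -0.4492  0.0031] [42 65 50]
sp [0.5617 0.1516 0.0759] [86 85 81]
hub [0.5355 0.3277 0.0669] [107 105  99]
blackring [ 0.465  -0.0777  0.0092] [50 51 50]
box ((509.2692565917969, 298.84619140625), (61.51625061035156, 53.251220703125), 86.8201675415039) [array([ 0.532, -0.371]), array([ 0.537, -0.476]), array([ 0.416, -0.479]), array([ 0.411, -0.374])]
{'intrinsics': array([[422.3238581 ,   0.        , 324.74641676],
       [  0.        , 422.3238581 , 237.16432986],
       [  0.        ,   0.        ,   1.        ]]), 'extrinsics': array([[ 2.85515512e-01,  9.10853845e-01,  2.98037188e-01,
         7.42075646e-02],
       [ 9.58373727e-01, -2.71088356e-01, -8.96153061e-02,
         5.25724423e-01],
       [-8.32034740e-04,  3.11217571e-01, -9.50338325e-01,
         3.72667178e-01],
       [ 0.00000000e+00,  0.00000000e+00,  0.00000000e+00,
         1.00000000e+00]])}
```

View pics/sp0.png

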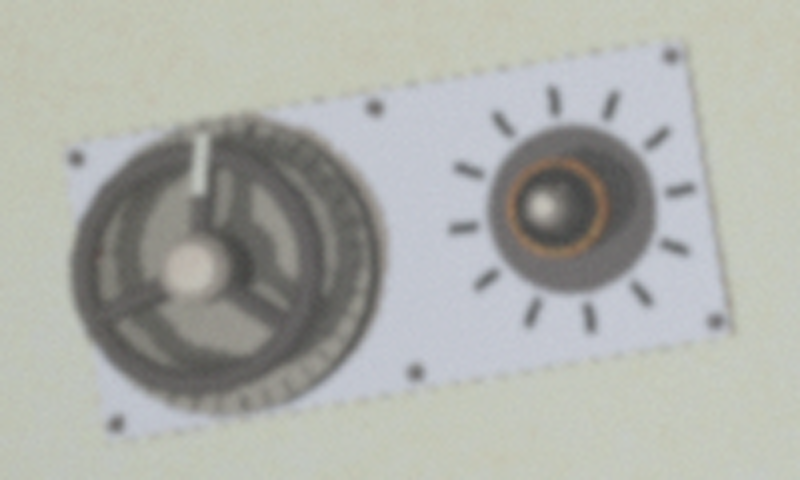

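The crop shows the shaft with its tan ring at about (557,208) and the white line pointing up at (200,160). No red pointer is clear yet. Next I'll hover the wrist camera over the spindle.

Run:
```python
from plant import ctrl
from h import *
i=ctrl.camera_info("top");print(cast(i,[219.25,257],.049),cast(i,[216,256],.08),"hub",cast(i,[80+195/4,205+268/4],.073))
go(ctrl.get_obs(),[.555,.152,.22],90)
```

```text
[0.56220202 0.1544125  0.049     ] [0.56358327 0.15474917 0.08      ] hub [0.53357202 0.32995277 0.073     ]
shift cm [-48.84 -22.01   3.59] turn [-0.002 -0.    -0.29 ]
```

Request:
drive_tool([
  [[-49.5, -21.6, 3.6], [0, 0, -0.29]],
  [[-49.5, -21.6, 3.6], [0, 0, -0.29]],
  [[-49.5, -21.6, 3.6], [0, 0, -0.29]],
  [[-49.5, -21.6, 3.6], [0, 0, -0.29]],
  [[-49.5, -21.6, 3.6], [0, 0, -0.29]],
  [[-49.5, -21.6, 3.6], [0, 0, -0.29]],
  [[-49.5, -21.6, 3.6], [0, 0, -0.29]],
  [[-49.5, -21.6, 3.6], [0, 0, -0.29]],
  [[-49.5, -21.6, 3.6], [0, 0, -0.29]],
  [[-49.5, -21.6, 3.6], [0, 0, -0.29]],
  [[-49.5, -21.6, 3.6], [0, 0, -0.29]],
  [[-49.5, -21.6, 3.6], [0, 0, -0.29]],
])

```text
time_s: 1.3
tcp_pos: [0.5666, 0.1506, 0.2189]
tcp_rot: [0.01, 3.14, -0.003]
wrist_force: [-0.8, -0.4, 0.7]
finger_gap: 0.0855
finger_force: 0.0
```

Request:
drive_tool([
  [[0, 0, 0], [0, 0, 0]],
  [[0, 0, 0], [0, 0, 0]],
  [[0, 0, 0], [0, 0, 0]],
])

```text
time_s: 1.6
tcp_pos: [0.5615, 0.1556, 0.2204]
tcp_rot: [0.003, -3.141, -0.0]
wrist_force: [0.4, -0.5, -1.1]
finger_gap: 0.0856
finger_force: 0.0
```

Run:
```python
from plant import ctrl
from h import *
o=ctrl.get_obs();print(o["tcp_pos"],o["tcp_rot"],o["q"])
i=ctrl.camera_info("wrist");p,d=ctrl.read_camera("wrist");np.savez("w1.npz",p=p,d=d,T=i["extrinsics"])
cv2.imwrite("pics/w1.png",np.clip(p[:,:,::-1]*1.5,0,255).astype(np.uint8));go(o,[.562,.154,.22],90)
```

```text
[0.56152546 0.1556227  0.22036878] [ 3.09147986e-03 -3.14092521e+00 -1.12522375e-05] [ 2.70263876e-01  3.75393581e-01 -6.38086187e-02  1.13223415e+00
  1.84067438e-04  2.68295302e-01]
shift cm [-0.05 -0.16  0.04] turn [ 0.    -0.001  0.002]
```

View pics/w1.png

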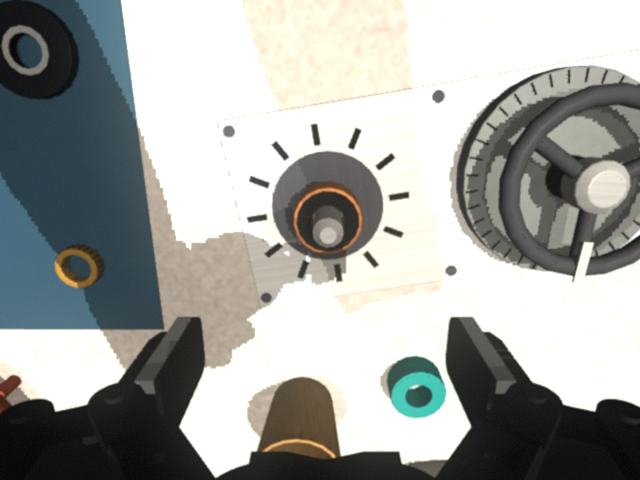

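The wrist view shows the bobbin's tan ring centred at about (327,220), the shaft tip at about (327,232) and the wheel hub at (604,186), with the white line at (583,260).

Run:
```python
from plant import ctrl
from h import *
f=np.load("w1.npz");p=f["p"].astype(int);d=f["d"];i=dict(ctrl.camera_info("wrist"));i["extrinsics"]=f["T"]
o=(p[:,:,0]-p[:,:,2]>40);o[:160]=0;o[270:]=0;o[:,:270]=0;o[:,390:]=0
print("ring",blobs(o,i,.048)); 
print("tip px col",p[232,310:345].mean(1).round(),"row",p[210:255,327].mean(1).round())
T=i["extrinsics"];K=i["intrinsics"]
def P(u,v):
    z=d[v,u];return (T@np.r_[np.linalg.inv(K)@[u*z,v*z,z],1])[:3].round(4)
print("tip",P(327,232),"hub",P(604,186),"bobrim",P(327,190),"line",P(583,262),"rim",P(560,262),P(512,180))
g=p.mean(2)
m=(g>95);m[:,:565]=0;m[:155]=0;m[218:]=0
print("hub",blobs(m,i,.073,200))
m=(g>0);m[:]=0
w=(p.min(2)>150);w[:,:565]=0;w[:,600:]=0;w[:235]=0;w[290:]=0
print("line",[ (b[0],) for b in blobs(w,i,.068,30)])
red=(p[:,:,0]-np.maximum(p[:,:,1],p[:,:,2])>45);ys,xs=np.nonzero(red[:, 440:]);print("red",len(xs),xs.mean()+440 if len(xs) else 0,ys.mean() if len(xs) else 0)
```

```text
ring [(array([327. , 216.8]), array([565.2, 158.1]), array([46.8, 47. ]))]
tip px col [ 27.  29.  47.  74.  82.  81.  80.  79.  81.  87. 107. 123. 128. 129.
 129. 129. 130. 129. 130. 130. 128. 131. 130. 129. 129. 123. 107. 100.
 100.  99.  99.  99.  95.  68.  40.] row [ 54.  54.  55.  54.  56.  55.  56.  68.  87.  98. 100.  98.  97.  99.
 100.  99. 101. 113. 124. 128. 126. 129. 129. 129. 129. 127. 126. 125.
 126. 128. 130. 131. 127. 111.  85.  78.  78.  65.  41.  33.  33.  43.
  51.  51.  44.]
tip [0.5633 0.1575 0.0802] hub [0.5349 0.334  0.0717] bobrim [0.5429 0.1576 0.0469] line [0.5878 0.3322 0.0693] rim [0.5888 0.318  0.0668] [0.5318 0.2765 0.0678]
hub [(array([602.4, 187.8]), array([535.9, 332.5]), array([32.6, 35.4]))]
line [(array([582.6, 272.1]),)]
red 0 0 0
```

Request:
drive_tool([
  [[-0.25, 0.2, 4], [0, 0, 0]],
  [[-0.25, 0.2, 8], [0, 0, 0]],
  [[-0.25, 0.2, 12], [0, 0, 0]],
  [[-0.25, 0.2, 15], [0, 0, 0]],
  [[-0.25, 0.2, 17], [0, 0, 0]],
  [[-0.25, 0.2, 17.6], [0, 0, 0]],
  [[-0.25, 0.2, 17.6], [0, 0, 0]],
  [[-0.25, 0.2, 17.6], [0, 0, 0]],
])

```text
time_s: 2.45
tcp_pos: [0.5659, 0.1574, 0.0456]
tcp_rot: [-0.001, 3.139, 0.001]
wrist_force: [-0.2, 0.4, 0.0]
finger_gap: 0.0854
finger_force: 0.0
```

Request:
drive_tool([
  [[0, 0, 0], [0, 0, 0]],
  [[0, 0, 0], [0, 0, 0]],
  [[0, 0, 0], [0, 0, 0]],
  [[0, 0, 0], [0, 0, 0]],
  [[0, 0, 0], [0, 0, 0]],
  [[0, 0, 0], [0, 0, 0]],
  [[0, 0, 0], [0, 0, 0]],
  [[0, 0, 0], [0, 0, 0]],
], hand=0.4)

```text
time_s: 3.25
tcp_pos: [0.566, 0.1569, 0.0459]
tcp_rot: [-0.0, 3.139, 0.001]
wrist_force: [-1.6, 0.0, 7.1]
finger_gap: 0.0487
finger_force: 61.4
```

Request:
drive_tool([
  [[0, 0, -3], [0, 0, 0]],
  [[0, 0, -7], [0, 0, 0]],
  [[0, 0, -11], [0, 0, 0]],
  [[0, 0, -14], [0, 0, 0]],
  [[1, -5, -14], [0, 0, 0]],
  [[1.5, -10, -14], [0, 0, 0]],
  [[2.3, -15, -14], [0, 0, 0]],
  [[3, -20, -14], [0, 0, 0]],
  [[4, -25, -14], [0, 0, 0]],
  [[5, -30, -14], [0, 0, 0]],
  [[5.7, -35, -14], [0, 0, 0]],
  [[6.3, -40, -14], [0, 0, 0]],
])

```text
time_s: 4.45
tcp_pos: [0.5021, -0.2402, 0.1849]
tcp_rot: [0.0, 3.141, -0.0]
wrist_force: [1.8, 0.0, 0.7]
finger_gap: 0.0486
finger_force: 65.9
```

Request:
drive_tool([
  [[1, -5, 0], [0, 0, 0]],
  [[1.5, -9, 0], [0, 0, 0]],
  [[2.2, -13, 0], [0, 0, 0]],
  [[2.6, -16, 0], [0, 0, 0]],
  [[2.9, -18, 0], [0, 0, 0]],
  [[2.9, -19.2, 0], [0, 0, 0]],
  [[2.9, -19.2, 0], [0, 0, 0]],
  [[2.9, -19.2, 0], [0, 0, 0]],
  [[2.9, -19.2, 0], [0, 0, 0]],
])

```text
time_s: 5.35
tcp_pos: [0.4741, -0.4289, 0.1844]
tcp_rot: [0.002, -3.141, -0.001]
wrist_force: [-0.8, 1.6, -0.4]
finger_gap: 0.0484
finger_force: 65.9
```

Run:
```python
from plant import ctrl
from h import *
o=ctrl.get_obs();print(o["tcp_pos"],o["tcp_rot"],o["finger_gap"],o["q"])
p,d=ctrl.read_camera("top");np.savez("t2.npz",p=p,d=d);cv2.imwrite("pics/t2.png",p[:,:,::-1])
i=ctrl.camera_info("wrist");p,d=ctrl.read_camera("wrist");np.savez("w2.npz",p=p,d=d,T=i["extrinsics"])
cv2.imwrite("pics/w2.png",p[:,:,::-1])
```

```text
[ 0.47409475 -0.4288915   0.18437885] [ 2.46259211e-03 -3.14131147e+00 -1.14065285e-03] 0.0483639800819952 [-7.35541929e-01  4.90545272e-01  2.83267328e-02  1.10927297e+00
  3.50046215e-04 -7.37109926e-01]
```

View pics/w2.png

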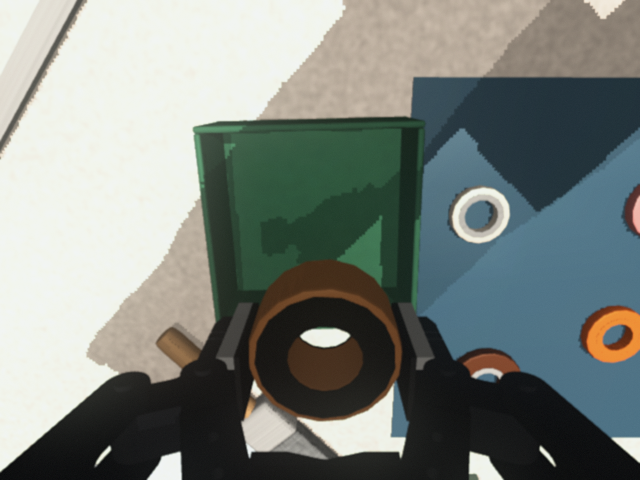

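The bobbin is held. The box rim spans columns 195 to 425 with its near edge at row 122, so the box centre is at about (0.472, -0.437). I'll lower and release there.

Request:
drive_tool([
  [[0.2, -0.8, 4], [0, 0, 0]],
  [[0.2, -0.8, 8], [0, 0, 0]],
  [[0.2, -0.8, 11], [0, 0, 0]],
  [[0.2, -0.8, 13], [0, 0, 0]],
  [[0.2, -0.8, 14.4], [0, 0, 0]],
  [[0.2, -0.8, 14.4], [0, 0, 0]],
  [[0.2, -0.8, 14.4], [0, 0, 0]],
])

```text
time_s: 6.15
tcp_pos: [0.4725, -0.4383, 0.041]
tcp_rot: [-0.001, 3.141, -0.001]
wrist_force: [-0.2, 0.5, -0.5]
finger_gap: 0.0482
finger_force: 65.9
```

Request:
drive_tool([
  [[0, 0, 0], [0, 0, 0]],
  [[0, 0, 0], [0, 0, 0]],
  [[0, 0, 0], [0, 0, 0]],
  [[0, 0, 0], [0, 0, 0]],
  [[0, 0, -4], [0, 0, 0]],
  [[0, 0, -9], [0, 0, 0]],
  [[0, 0, -13], [0, 0, 0]],
  [[0, 0, -14], [0, 0, 0]],
  [[0, 0, -14], [0, 0, 0]],
], hand=0.78)

```text
time_s: 7.05
tcp_pos: [0.473, -0.4393, 0.183]
tcp_rot: [-0.0, 3.138, -0.006]
wrist_force: [-0.0, 0.3, -0.6]
finger_gap: 0.0667
finger_force: 0.0
```

Run:
```python
from plant import ctrl
from h import *
i=ctrl.camera_info("top");f=np.load("t2.npz");p=f["p"]
roi=np.zeros(p.shape[:2],bool);roi[206:340,297:471]=1
m=np.array([59,71,76]);fg=(np.abs(p.astype(int)-m).sum(2)>28)&roi
for b in blobs(fg,i,.010): print(*b)
w=ctrl.camera_info("wrist");o=ctrl.get_obs();p,d=ctrl.read_camera("wrist");np.savez("w3.npz",p=p,d=d,T=w["extrinsics"]);cv2.imwrite("pics/w3.png",p[:,:,::-1])
go(o,[.449,-.061,.16],90);print(o["tcp_pos"])
```

```text
[326.2 310.8] [448.9 -61. ] [62.5 63.7]
[386.2 301.7] [ 466.9 -186.3] [45.4 47.1]
[306.3 308.8] [441.9 -20.8] [ 52.1 141.4]
[442.4 309.5] [ 446.5 -302.8] [123.4 223.2]
[391.5 251.4] [ 571.4 -198.8] [47.5 48.2]
[321.7 231.3] [615.  -53.3] [35.3 35.5]
[437.8 229.8] [ 616. -296.] [57.7 60.1]
shift cm [ 2.41 37.84  2.15] turn [-0.004  0.004  0.   ]
[ 0.47303116 -0.43933362  0.18295575]
```

View pics/w3.png

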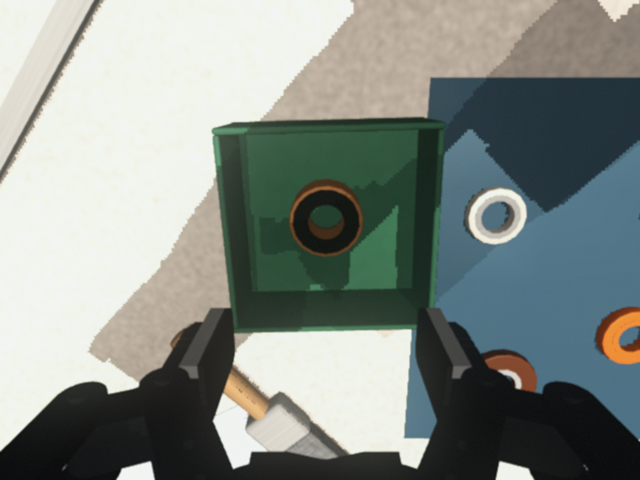

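The bobbin stands in the middle of the box at (327,218). Next is the black ring.

Request:
drive_tool([
  [[0.5, 5, 0], [0, 0, 0]],
  [[1, 10, 1], [0, 0, 0]],
  [[1.5, 15, 2], [0, 0, 0]],
  [[2, 20, 2.3], [0, 0, 0]],
  [[2.4, 25, 2.3], [0, 0, 0]],
  [[2.4, 30, 2.3], [0, 0, 0]],
  [[2.4, 35, 2.3], [0, 0, 0]],
  [[2.4, 37.8, 2.3], [0, 0, 0]],
  [[2.4, 37.8, 2.3], [0, 0, 0]],
  [[2.4, 37.8, 2.3], [0, 0, 0]],
  [[2.4, 37.8, 2.3], [0, 0, 0]],
], hand=1)

```text
time_s: 8.2
tcp_pos: [0.4471, -0.0609, 0.1562]
tcp_rot: [-0.001, -3.139, 0.0]
wrist_force: [-0.0, -0.1, -0.0]
finger_gap: 0.0854
finger_force: 0.0
```

```bash
cat > look.py <<'E'
import sys
from plant import ctrl
from h import *
# look.py colour r_mm zc : find ring near view centre from the wrist
def mask(p,c):
    r,g,b=[p[:,:,k].astype(int) for k in range(3)]
    mat=(b-r>12)
    return {"black":(p.max(2)<60),"brown":(r-b>25),"pink":(r-g>15)|((r+g+b>330)&~mat),"white":(r+g+b>330)&(b-r<12),"collar":(r-b>30)}[c]
if __name__=="__main__":
    c=sys.argv[1];zt=float(sys.argv[2]);o=ctrl.get_obs();i=ctrl.camera_info("wrist");p,d=ctrl.read_camera("wrist")
    np.savez("last.npz",p=p,d=d,T=i["extrinsics"]);cv2.imwrite(f"pics/l_{c}.png",p[:,:,::-1])
    m=mask(p,c);m[300:]=0
    print("tcp",o["tcp_pos"].round(4),"gap",o["finger_gap"])
    for b in blobs(m,i,zt,400): print(*b)
E
python3 look.py black .010
```

```text
tcp [ 0.4471 -0.0609  0.1562] gap 0.08537166324847521
[328.3 228.8] [449.2 -58.2] [63.6 65.8]
```

View pics/l_black.png

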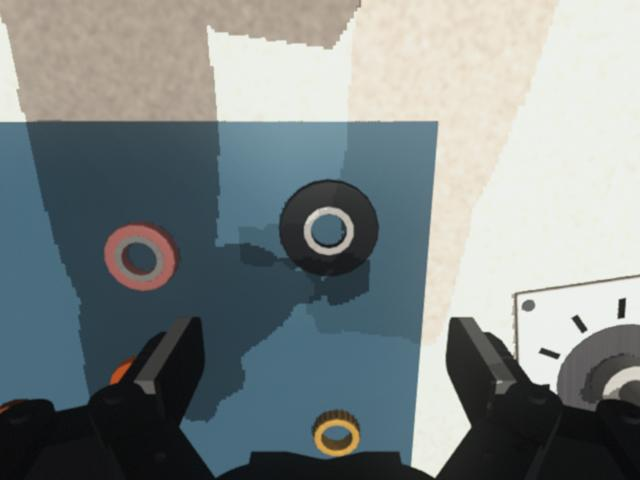

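Request:
drive_tool([
  [[-0.2, 0.27, 4], [0, 0, 0]],
  [[-0.2, 0.27, 8], [0, 0, 0]],
  [[-0.2, 0.27, 11], [0, 0, 0]],
  [[-0.2, 0.27, 12.5], [0, 0, 0]],
  [[-0.2, 0.27, 13.2], [0, 0, 0]],
  [[-0.2, 0.27, 13.2], [0, 0, 0]],
  [[-0.2, 0.27, 13.2], [0, 0, 0]],
])

```text
time_s: 8.95
tcp_pos: [0.4505, -0.0582, 0.0258]
tcp_rot: [0.001, 3.141, -0.0]
wrist_force: [0.2, -0.5, 0.2]
finger_gap: 0.0856
finger_force: 0.0
```

Request:
drive_tool([
  [[0, 0, 0], [0, 0, 0]],
  [[0, 0, 0], [0, 0, 0]],
  [[0, 0, 0], [0, 0, 0]],
  [[0, 0, 0], [0, 0, 0]],
  [[0, 0, 0], [0, 0, 0]],
  [[0, 0, 0], [0, 0, 0]],
], hand=0.6)

```text
time_s: 9.55
tcp_pos: [0.4509, -0.0578, 0.0274]
tcp_rot: [-0.001, 3.139, -0.002]
wrist_force: [-2.6, -0.3, 12.6]
finger_gap: 0.0611
finger_force: 61.7
```

Request:
drive_tool([
  [[0, 0, -1], [0, 0, 0]],
  [[0, 0, -4], [0, 0, 0]],
  [[0, 0, -8], [0, 0, 0]],
  [[0, 0, -12], [0, 0, 0]],
  [[0, 0, -13], [0, 0, 0]],
  [[0, 0, -13], [0, 0, 0]],
  [[0, 0, -13], [0, 0, 0]],
])

```text
time_s: 10.25
tcp_pos: [0.4492, -0.0574, 0.1547]
tcp_rot: [0.001, -3.141, -0.0]
wrist_force: [-0.2, 0.3, -0.8]
finger_gap: 0.061
finger_force: 64.8
```

```bash
python3 look.py black .010
```

```text
tcp [ 0.4492 -0.0574  0.1547] gap 0.06100954692133323
[323.7 273.2] [480.2 -57.5] [ 50.5 123.1]
```

View pics/l_black.png

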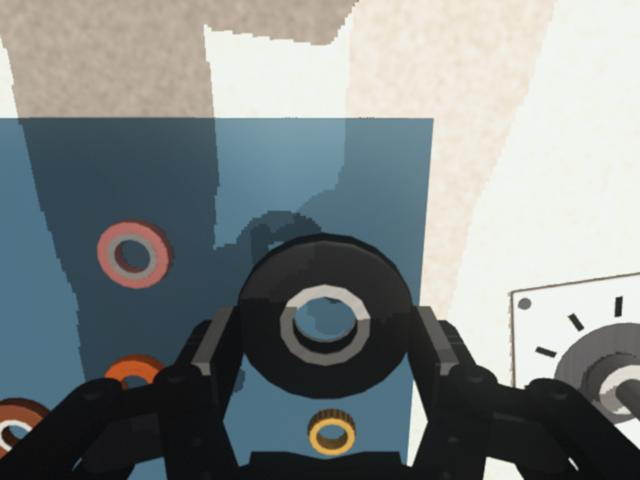

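The ring is held level with the bore at (325,322), about 2 mm off TCP in x. I'll carry it over the spindle.

Request:
drive_tool([
  [[-2, 4, 0], [0, 0, 0]],
  [[-4.5, 8, 0], [0, 0, 0]],
  [[-7, 12, 0], [0, 0, 0]],
  [[-9, 16, 0], [0, 0, 0]],
  [[-11, 19.5, 0], [0, 0, 0]],
  [[-11.8, 21.5, 0.5], [0, 0, 0]],
  [[-11.8, 21.5, 1.5], [0, 0, 0]],
  [[-11.8, 21.5, 2.5], [0, 0, 0]],
  [[-11.8, 21.5, 2.5], [0, 0, 0]],
  [[-11.8, 21.5, 2.5], [0, 0, 0]],
])

```text
time_s: 11.3
tcp_pos: [0.5664, 0.1558, 0.1295]
tcp_rot: [-0.002, -3.139, 0.002]
wrist_force: [0.1, -0.2, -0.6]
finger_gap: 0.0609
finger_force: 64.6
```

```bash
python3 look.py black .010
python3 - <<'E'
import cv2,numpy as np
p=np.load("last.npz")["p"][200:450,200:450]
cv2.imwrite("pics/c1.png",cv2.resize(np.clip(p[:,:,::-1]*1.3,0,255).astype(np.uint8),None,fx=2,fy=2))
E
```

```text
tcp [0.5664 0.1558 0.1295] gap 0.06085009169114979
[314.4 260.3] [582.4 150.5] [ 57.  107.4]
[ 29.6 225.7] [573.8 -19. ] [ 41.8 103.4]
[587.6 188.7] [541.1 311.8] [ 52.9 108.4]
[545.7 154.9] [563.6 434.6] [218.3 353.8]
```

View pics/c1.png

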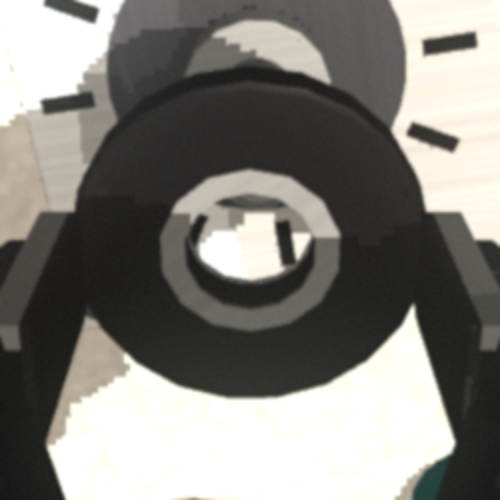

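Request:
drive_tool([
  [[0, 0.2, 0.5], [0, 0, 0]],
  [[0, 0.2, 1.2], [0, 0, 0]],
  [[0, 0.2, 1.8], [0, 0, 0]],
  [[0, 0.2, 2.3], [0, 0, 0]],
  [[0, 0.2, 2.6], [0, 0, 0]],
  [[0, 0.2, 2.9], [0, 0, 0]],
  [[0, 0.2, 2.9], [0, 0, 0]],
])

```text
time_s: 12.05
tcp_pos: [0.5675, 0.1594, 0.1008]
tcp_rot: [0.0, -3.141, 0.0]
wrist_force: [-0.5, -0.2, -1.5]
finger_gap: 0.0605
finger_force: 64.6
```

Request:
drive_tool([
  [[0, 0, 0.2], [0, 0, 0]],
  [[0, 0, 0.4], [0, 0, 0]],
  [[0, 0, 0.6], [0, 0, 0]],
  [[0, 0, 0.8], [0, 0, 0]],
  [[0, 0, 0.8], [0, 0, 0]],
])

```text
time_s: 12.55
tcp_pos: [0.5676, 0.1594, 0.0929]
tcp_rot: [0.0, -3.141, 0.0]
wrist_force: [-1.0, -0.0, -1.3]
finger_gap: 0.0606
finger_force: 64.7
```

Request:
drive_tool([
  [[0, 0, 0.6], [0, 0, 0]],
  [[0, 0, 1.3], [0, 0, 0]],
  [[0, 0, 2.0], [0, 0, 0]],
  [[0, 0, 2.7], [0, 0, 0]],
  [[0, 0, 3.3], [0, 0, 0]],
  [[0, 0, 3.8], [0, 0, 0]],
  [[0, 0, 4.1], [0, 0, 0]],
  [[0, 0, 4.1], [0, 0, 0]],
])

```text
time_s: 13.35
tcp_pos: [0.5674, 0.1595, 0.0516]
tcp_rot: [0.0, -3.141, 0.0]
wrist_force: [-0.7, -1.6, -1.1]
finger_gap: 0.0607
finger_force: 64.8
```

Request:
drive_tool([
  [[0, 0, 0], [0, 0, 0]],
  [[0, 0, 0], [0, 0, 0]],
  [[0, 0, 0], [0, 0, 0]],
  [[0, 0, -3], [0, 0, 0]],
  [[0, 0, -8], [0, 0, 0]],
  [[0, 0, -12], [0, 0, 0]],
  [[0, 0, -12], [0, 0, 0]],
], hand=1)

```text
time_s: 14.05
tcp_pos: [0.5722, 0.1609, 0.1793]
tcp_rot: [-0.0, 3.129, 0.006]
wrist_force: [0.4, 1.4, 0.2]
finger_gap: 0.0859
finger_force: 0.0
```

```bash
python3 look.py black .032
```

```text
tcp [0.5722 0.1609 0.1793] gap 0.08591776539198433
[ 33.3 273. ] [607.  -35.2] [19.9 21.4]
[318.4 211.5] [565.7 158.6] [67.3 68.2]
[565.3 161. ] [543.  321.4] [ 83.7 128.3]
[498.6 136.2] [544.9 369.3] [174.8 234.8]
[ 54.8 158.7] [542.9  -5.4] [ 74.1 195.2]
```

View pics/l_black.png

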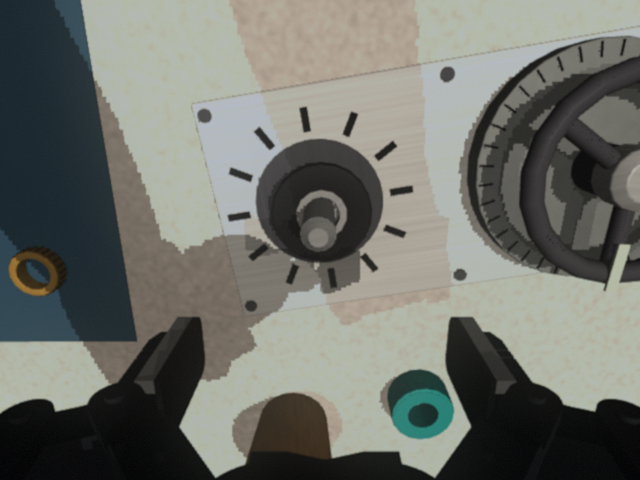

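The black ring sits level on the shoulder, with its outline 67 mm across at (565.7,158.6) mm for a top at 32 mm. Next is brown.

Request:
drive_tool([
  [[-0.6, -5, 0], [0, 0, 0]],
  [[-1.2, -10, 0], [0, 0, 0]],
  [[-1.8, -15, 0], [0, 0, 0]],
  [[-2.4, -20, 0], [0, 0, 0]],
  [[-3, -25, 0], [0, 0, 0]],
  [[-3.5, -30, 0], [0, 0, 0]],
  [[-4, -35, 0.4], [0, 0, 0]],
  [[-4.6, -40, 0.9], [0, 0, 0]],
  [[-4.9, -44, 1.4], [0, 0, 0]],
  [[-4.9, -45.2, 1.4], [0, 0, 0]],
  [[-4.9, -45.2, 1.4], [0, 0, 0]],
  [[-4.9, -45.2, 1.4], [0, 0, 0]],
])

```text
time_s: 15.3
tcp_pos: [0.6163, -0.2913, 0.1574]
tcp_rot: [0.001, -3.14, -0.003]
wrist_force: [-0.7, -0.1, 0.2]
finger_gap: 0.0855
finger_force: 0.0
```

Request:
drive_tool([
  [[0, 0, 0], [0, 0, 0]],
  [[0, 0, 0], [0, 0, 0]],
])

```text
time_s: 15.5
tcp_pos: [0.6171, -0.2907, 0.1586]
tcp_rot: [-0.004, 3.142, 0.001]
wrist_force: [-0.4, 0.5, 0.3]
finger_gap: 0.0854
finger_force: 0.0
```

```bash
python3 look.py brown .010
```

```text
tcp [ 0.6171 -0.2907  0.1586] gap 0.08539608314772039
[ 10.8 244.3] [ 632.3 -498.2] [20. 32.]
[316.7 224.4] [ 617.3 -295.3] [57.1 57.7]
[471.5 156.7] [ 572.9 -198.7] [47.  48.5]
[124. 187.] [ 600.8 -417.5] [120. 146.]
[509.3   5.8] [ 488.8 -187.9] [ 8.7 39. ]
[278.7   9. ] [ 485.4 -316.4] [17.1 29.2]
[54.1  9.6] [ 490.3 -438.9] [13.  51.4]
```

Request:
drive_tool([
  [[0, -0.47, 4], [0, 0, 0]],
  [[0, -0.47, 8], [0, 0, 0]],
  [[0, -0.47, 11], [0, 0, 0]],
  [[0, -0.47, 12.4], [0, 0, 0]],
  [[0, -0.47, 13.1], [0, 0, 0]],
  [[0, -0.47, 13.1], [0, 0, 0]],
  [[0, -0.47, 13.1], [0, 0, 0]],
])

```text
time_s: 16.25
tcp_pos: [0.6182, -0.2976, 0.0291]
tcp_rot: [-0.001, 3.139, -0.002]
wrist_force: [0.4, -0.6, 0.0]
finger_gap: 0.0854
finger_force: 0.0
```

Request:
drive_tool([
  [[0, 0, 0], [0, 0, 0]],
  [[0, 0, 0], [0, 0, 0]],
  [[0, 0, 0], [0, 0, 0]],
  [[0, 0, 0], [0, 0, 0]],
  [[0, 0, 0], [0, 0, 0]],
  [[0, 0, 0], [0, 0, 0]],
], hand=0.55)

```text
time_s: 16.85
tcp_pos: [0.6198, -0.3001, 0.0329]
tcp_rot: [0.001, 3.134, -0.009]
wrist_force: [-3.2, -3.0, 17.0]
finger_gap: 0.0473
finger_force: 18.0
```

Request:
drive_tool([
  [[0, 0, -1], [0, 0, 0]],
  [[0, 0, -4], [0, 0, 0]],
  [[0, 0, -8], [0, 0, 0]],
  [[0, 0, -12], [0, 0, 0]],
  [[0, 0, -13], [0, 0, 0]],
  [[0, 0, -13], [0, 0, 0]],
  [[0, 0, -13], [0, 0, 0]],
])

```text
time_s: 17.55
tcp_pos: [0.6163, -0.2969, 0.1564]
tcp_rot: [0.0, -3.14, -0.001]
wrist_force: [-0.0, -0.8, -0.4]
finger_gap: 0.0471
finger_force: 0.0
```

```bash
cat > held.py <<'E'
import sys
from plant import ctrl
from h import *
# held ring: ellipse of the coloured face/bush area around the bore; prints bore pixel centre and offset from TCP in world mm
dz=float(sys.argv[1]) # ring top below TCP
o=ctrl.get_obs();i=ctrl.camera_info("wrist");p,d=ctrl.read_camera("wrist");np.savez("last.npz",p=p,d=d,T=i["extrinsics"]);cv2.imwrite("pics/held.png",p[:,:,::-1])
zt=o["tcp_pos"][2]-dz
# face of the held ring = pixels whose depth lies on the plane z=zt (within 4 mm)
K=i["intrinsics"];T=i["extrinsics"];v,u=np.mgrid[:480,:640];X=np.einsum('ij,jhw->ihw',T[:3,:3]@np.linalg.inv(K),np.stack([u*d,v*d,d]))+T[:3,3][:,None,None]
r=np.hypot(X[0]-o["tcp_pos"][0],X[1]-o["tcp_pos"][1])
s=(d>0)&(r<.02)&(np.abs(X[2]-zt)<.015);print("face z below TCP mm",(1e3*(o["tcp_pos"][2]-np.median(X[2][s]))).round(1))
zt=np.median(X[2][s]);face=((np.abs(X[2]-zt)<.003)&(r<.04)).astype(np.uint8)
cs,h=cv2.findContours(face,cv2.RETR_CCOMP,cv2.CHAIN_APPROX_NONE)
for c,hh in zip(cs,h[0]):
    if hh[3]>=0 and cv2.contourArea(c)>300:
        q=np.array([cast(i,x,zt)[:2] for x in c[:,0].astype(float)])*1e3;e=cv2.fitEllipse(q.astype(np.float32))
        print("bore",c[:,0].mean(0).round(1),"xy",np.round(e[0],1),"axes",np.round(e[1],1),"minus tcp",np.round(np.array(e[0])-1e3*o["tcp_pos"][:2],1))
print("tcp",o["tcp_pos"].round(4),o["tcp_rot"].round(3),"gap",o["finger_gap"])
E
python3 held.py .018
```

```text
face z below TCP mm nan
  return _methods._mean(a, axis=axis, dtype=dtype,
  ret = ret.dtype.type(ret / rcount)
Traceback (most recent call last):
  File "held.py", line 14, in <module>
    for c,hh in zip(cs,h[0]):
                       ~^^^
TypeError: 'NoneType' object is not subscriptable
```

The fingers rode over the top edge because they were too high. I'll look again and go lower.

```bash
python3 look.py brown .010|head -4
python3 - <<'E'
from plant import ctrl
import numpy as np
f=np.load("last.npz");d=f["d"];T=f["T"];K=ctrl.camera_info("wrist")["intrinsics"]
for u,v in [(325,195),(325,255),(290,225),(355,225)]:
    z=d[v,u];print(u,v,f["p"][v,u],(T@np.r_[np.linalg.inv(K)@[u*z,v*z,z],1])[:3].round(4))
E
```

```text
tcp [ 0.6157 -0.2966  0.1554] gap 0.047222657772666154
[ 17.6 239.9] [ 629.5 -498.7] [25.3 40.2]
[330.9 228.3] [ 617.  -291.9] [57.6 57.7]
[481.9 159.7] [ 572.9 -198.8] [47.  48.8]
325 195 [160 101  71] [ 0.5941 -0.2959  0.0108]
325 255 [73 52 43] [ 0.6349 -0.2958  0.0097]
290 225 [89 56 41] [ 0.6142 -0.3186  0.0094]
355 225 [173 155 141] [ 0.6142 -0.2764  0.0096]
```

Request:
drive_tool([
  [[-0.1, 0.4, 1], [0, 0, 0]],
  [[-0.1, 0.4, 3], [0, 0, 0]],
  [[-0.1, 0.4, 6], [0, 0, 0]],
  [[-0.1, 0.4, 9], [0, 0, 0]],
  [[-0.1, 0.4, 11.5], [0, 0, 0]],
  [[-0.1, 0.4, 13], [0, 0, 0]],
  [[-0.1, 0.4, 13.5], [0, 0, 0]],
  [[-0.1, 0.4, 13.5], [0, 0, 0]],
  [[-0.1, 0.4, 13.5], [0, 0, 0]],
], hand=1)

```text
time_s: 18.55
tcp_pos: [0.6182, -0.2932, 0.0225]
tcp_rot: [-0.0, 3.141, -0.0]
wrist_force: [-0.9, -0.5, -0.4]
finger_gap: 0.0857
finger_force: 0.0
```

Request:
drive_tool([
  [[0, 0, 0], [0, 0, 0]],
  [[0, 0, 0], [0, 0, 0]],
  [[0, 0, 0], [0, 0, 0]],
  [[0, 0, 0], [0, 0, 0]],
  [[0, 0, 0], [0, 0, 0]],
  [[0, 0, 0], [0, 0, 0]],
], hand=0.55)

```text
time_s: 19.15
tcp_pos: [0.6188, -0.2936, 0.0246]
tcp_rot: [-0.001, 3.139, -0.002]
wrist_force: [-1.2, 0.7, 6.7]
finger_gap: 0.0564
finger_force: 62.2
```

Request:
drive_tool([
  [[0, 0, -1], [0, 0, 0]],
  [[0, 0, -4], [0, 0, 0]],
  [[0, 0, -8], [0, 0, 0]],
  [[0, 0, -12], [0, 0, 0]],
  [[0, 0, -14], [0, 0, 0]],
  [[0, 0, -14], [0, 0, 0]],
  [[0, 0, -14], [0, 0, 0]],
])

```text
time_s: 19.85
tcp_pos: [0.618, -0.2933, 0.1629]
tcp_rot: [-0.0, 3.14, -0.001]
wrist_force: [-0.1, -0.0, -0.2]
finger_gap: 0.0565
finger_force: 63.8
```

```bash
python3 held.py .0146
```

```text
face z below TCP mm 15.2
bore [325.1 330.3] xy [ 616.6 -293.1] axes [21.9 23.4] minus tcp [-1.4  0.2]
tcp [ 0.618  -0.2933  0.1629] [-0.00e+00  3.14e+00 -1.00e-03] gap 0.056544085386816295
```

Request:
drive_tool([
  [[0.5, 4, 0], [0, 0, 0]],
  [[1, 9, 0], [0, 0, 0]],
  [[1.6, 14, 0], [0, 0, 0]],
  [[2.2, 19, 0], [0, 0, 0]],
  [[2.8, 24, 0], [0, 0, 0]],
  [[3.4, 29, 0], [0, 0, 0]],
  [[4, 34, 0], [0, 0, 0]],
  [[4.6, 39, 0], [0, 0, 0]],
  [[5.1, 43, 0], [0, 0, 0]],
  [[5.1, 45.2, 0.5], [0, 0, 0]],
  [[5.1, 45.2, 2], [0, 0, 0]],
  [[5.1, 45.2, 3], [0, 0, 0]],
])

```text
time_s: 21.1
tcp_pos: [0.5649, 0.1594, 0.1296]
tcp_rot: [0.003, -3.137, 0.002]
wrist_force: [0.1, -0.6, -0.3]
finger_gap: 0.0564
finger_force: 63.8
```

Request:
drive_tool([
  [[0, 0, 0], [0, 0, 0]],
  [[0, 0, 0], [0, 0, 0]],
  [[0, 0, 0], [0, 0, 0]],
])

```text
time_s: 21.4
tcp_pos: [0.5671, 0.1581, 0.1325]
tcp_rot: [0.002, 3.141, -0.0]
wrist_force: [-0.9, 0.8, 0.3]
finger_gap: 0.0566
finger_force: 63.8
```

```bash
python3 held.py .0146
```

```text
face z below TCP mm 15.2
bore [324.5 330. ] xy [565.6 158.3] axes [21.8 23.4] minus tcp [-1.5  0.2]
tcp [0.5671 0.1581 0.1325] [ 2.000e-03  3.141e+00 -0.000e+00] gap 0.056632119256427194
```

Request:
drive_tool([
  [[0.05, 0, 1], [0, 0, 0]],
  [[0.05, 0, 2], [0, 0, 0]],
  [[0.05, 0, 2.7], [0, 0, 0]],
  [[0.05, 0, 3.2], [0, 0, 0]],
  [[0.05, 0, 3.6], [0, 0, 0]],
  [[0.05, 0, 3.6], [0, 0, 0]],
])

```text
time_s: 22.05
tcp_pos: [0.5658, 0.1587, 0.0955]
tcp_rot: [0.0, -3.14, 0.001]
wrist_force: [0.1, -0.1, -0.5]
finger_gap: 0.0564
finger_force: 63.8
```

Request:
drive_tool([
  [[0, 0, 0.6], [0, 0, 0]],
  [[0, 0, 1.2], [0, 0, 0]],
  [[0, 0, 1.8], [0, 0, 0]],
  [[0, 0, 2.4], [0, 0, 0]],
  [[0, 0, 3], [0, 0, 0]],
  [[0, 0, 3.4], [0, 0, 0]],
  [[0, 0, 3.6], [0, 0, 0]],
  [[0, 0, 3.6], [0, 0, 0]],
])

```text
time_s: 22.85
tcp_pos: [0.5661, 0.1587, 0.0599]
tcp_rot: [0.0, -3.141, 0.0]
wrist_force: [-0.6, 1.0, 0.2]
finger_gap: 0.0561
finger_force: 63.8
```

Request:
drive_tool([
  [[0, 0, 0], [0, 0, 0]],
  [[0, 0, 0], [0, 0, 0]],
  [[0, 0, 0], [0, 0, 0]],
  [[0, 0, -3], [0, 0, 0]],
  [[0, 0, -8], [0, 0, 0]],
  [[0, 0, -11], [0, 0, 0]],
  [[0, 0, -11], [0, 0, 0]],
  [[0, 0, -11], [0, 0, 0]],
  [[0, 0, -11], [0, 0, 0]],
], hand=1)

```text
time_s: 23.75
tcp_pos: [0.5653, 0.1585, 0.1691]
tcp_rot: [0.0, -3.139, 0.001]
wrist_force: [0.6, 0.1, -0.0]
finger_gap: 0.0851
finger_force: 0.0
```

```bash
python3 look.py brown .0424 |grep -E "tcp|56., "
python3 - <<'E'
from plant import ctrl
from h import *
i=ctrl.camera_info("top");p,d=ctrl.read_camera("top")
roi=np.zeros(p.shape[:2],bool);roi[206:340,297:471]=1
fg=(np.abs(p.astype(int)-[59,71,76]).sum(2)>28)&roi
for b in blobs(fg,i,.010): print(*b)
E
```

```text
tcp [0.5653 0.1585 0.1691] gap 0.08511720936651802
[300.1 325.6] [411.1  -8.6] [20.3 68.8]
[449.8 298.5] [ 472.2 -318.1] [44.3 45.3]
[369.5 270.7] [ 528.7 -135.8] [262.3 332.4]
```

Run:
```python
from plant import ctrl
from look import *
f=np.load("last.npz");i=dict(ctrl.camera_info("wrist"));i["extrinsics"]=f["T"]
m=mask(f["p"],"brown");m[300:]=0
for b in blobs(m,i,.0424,300): print(*b)
K=i["intrinsics"];T=i["extrinsics"];d=f["d"]
for u,v in[(290,210),(355,210),(325,180)]:
    z=d[v,u];print(f["p"][v,u],(T@np.r_[np.linalg.inv(K)@[u*z,v*z,z],1])[:3].round(4))
```

```text
[ 30.3 285.1] [598.6 -26.8] [21.9 30.3]
[325.5 229.9] [562.4 159.2] [49.  55.5]
[323.5  40.6] [460.4 160.3] [ 51.5 108.9]
[88 56 41] [0.5491 0.1381 0.0416]
[82 51 35] [0.5488 0.1768 0.0426]
[28 26 26] [0.5336 0.159  0.0274]
```

Request:
drive_tool([
  [[1.3, -4.5, 0], [0, 0, 0]],
  [[2.6, -9, 0], [0, 0, 0]],
  [[3.9, -13.5, 0], [0, 0, 0]],
  [[5.2, -18, 0], [0, 0, 0]],
  [[6.5, -22.5, 0], [0, 0, 0]],
  [[7.8, -27, 0.4], [0, 0, 0]],
  [[9.1, -31.5, 0.8], [0, 0, 0]],
  [[9.8, -34.2, 1.2], [0, 0, 0]],
  [[9.8, -34.2, 1.2], [0, 0, 0]],
  [[9.8, -34.2, 1.2], [0, 0, 0]],
  [[9.8, -34.2, 1.2], [0, 0, 0]],
])

```text
time_s: 24.95
tcp_pos: [0.4682, -0.1823, 0.1578]
tcp_rot: [0.002, -3.141, -0.001]
wrist_force: [0.2, -0.0, -0.4]
finger_gap: 0.0853
finger_force: 0.0
```

```bash
python3 look.py pink .010
```

```text
tcp [ 0.4682 -0.1823  0.1578] gap 0.08534538478440089
[120.8 233.7] [ 474.  -315.9] [40.2 40.6]
[320.2 225.4] [ 468.3 -184.8] [47.1 47.9]
[341.5  94.7] [ 445.9 -171.5] [237. 418.]
```

Request:
drive_tool([
  [[0.1, -0.27, 3], [0, 0, 0]],
  [[0.1, -0.27, 7], [0, 0, 0]],
  [[0.1, -0.27, 10.5], [0, 0, 0]],
  [[0.1, -0.27, 12.6], [0, 0, 0]],
  [[0.1, -0.27, 13.5], [0, 0, 0]],
  [[0.1, -0.27, 13.5], [0, 0, 0]],
  [[0.1, -0.27, 13.5], [0, 0, 0]],
])

```text
time_s: 25.7
tcp_pos: [0.4684, -0.1857, 0.0242]
tcp_rot: [-0.002, 3.14, -0.001]
wrist_force: [-0.2, -0.6, -0.2]
finger_gap: 0.085
finger_force: 0.0
```

Request:
drive_tool([
  [[0, 0, 0], [0, 0, 0]],
  [[0, 0, 0], [0, 0, 0]],
  [[0, 0, 0], [0, 0, 0]],
  [[0, 0, 0], [0, 0, 0]],
  [[0, 0, 0], [0, 0, 0]],
  [[0, 0, 0], [0, 0, 0]],
  [[0, 0, 0], [0, 0, 0]],
  [[0, 0, 0], [0, 0, 0]],
], hand=0.4)

```text
time_s: 26.5
tcp_pos: [0.4682, -0.1863, 0.025]
tcp_rot: [-0.001, 3.139, -0.001]
wrist_force: [-1.3, 0.8, 9.6]
finger_gap: 0.0451
finger_force: 59.6
```

Request:
drive_tool([
  [[0, 0, -1], [0, 0, 0]],
  [[0, 0, -4], [0, 0, 0]],
  [[0, 0, -8], [0, 0, 0]],
  [[0, 0, -12], [0, 0, 0]],
  [[0, 0, -14], [0, 0, 0]],
  [[0, 0, -14], [0, 0, 0]],
  [[0, 0, -14], [0, 0, 0]],
])

```text
time_s: 27.2
tcp_pos: [0.4674, -0.186, 0.1638]
tcp_rot: [-0.0, 3.141, -0.001]
wrist_force: [0.5, 1.2, -0.8]
finger_gap: 0.0449
finger_force: 61.3
```

```bash
python3 held.py .0146
```

```text
face z below TCP mm 15.7
bore [324.1 333. ] xy [ 467.7 -185.9] axes [21.9 23.3] minus tcp [0.3 0.1]
tcp [ 0.4674 -0.186   0.1638] [-0.000e+00  3.141e+00 -1.000e-03] gap 0.04489512145966618
```

Request:
drive_tool([
  [[-1, 4, 0], [0, 0, 0]],
  [[-2.3, 8.5, 0], [0, 0, 0]],
  [[-3.6, 13, 0], [0, 0, 0]],
  [[-4.9, 17.5, 0], [0, 0, 0]],
  [[-6.2, 22, 0], [0, 0, 0]],
  [[-7.5, 26.5, 0], [0, 0, 0]],
  [[-8.8, 31, 0], [0, 0, 0]],
  [[-9.8, 34, 0], [0, 0, 0]],
  [[-9.8, 34.4, 1.5], [0, 0, 0]],
  [[-9.8, 34.4, 3], [0, 0, 0]],
  [[-9.8, 34.4, 3], [0, 0, 0]],
  [[-9.8, 34.4, 3], [0, 0, 0]],
])

```text
time_s: 28.45
tcp_pos: [0.564, 0.1577, 0.1318]
tcp_rot: [0.0, -3.138, 0.002]
wrist_force: [0.9, -0.4, 0.3]
finger_gap: 0.0451
finger_force: 61.4
```

```bash
python3 held.py .0146
```

```text
face z below TCP mm 15.7
bore [324.1 332.7] xy [564.2 157.8] axes [21.7 23.2] minus tcp [0.2 0.1]
tcp [0.564  0.1577 0.1318] [ 0.000e+00 -3.138e+00  2.000e-03] gap 0.04511940726437791
```

Request:
drive_tool([
  [[-0.1, 0.05, 1], [0, 0, 0]],
  [[-0.1, 0.05, 2], [0, 0, 0]],
  [[-0.1, 0.05, 2.7], [0, 0, 0]],
  [[-0.1, 0.05, 3.2], [0, 0, 0]],
  [[-0.1, 0.05, 3.5], [0, 0, 0]],
  [[-0.1, 0.05, 3.5], [0, 0, 0]],
])

```text
time_s: 29.1
tcp_pos: [0.5659, 0.1585, 0.0978]
tcp_rot: [0.0, -3.141, 0.0]
wrist_force: [0.6, -0.3, -0.9]
finger_gap: 0.045
finger_force: 61.4
```

Request:
drive_tool([
  [[0, 0, 0.6], [0, 0, 0]],
  [[0, 0, 1.2], [0, 0, 0]],
  [[0, 0, 1.8], [0, 0, 0]],
  [[0, 0, 2.3], [0, 0, 0]],
  [[0, 0, 2.6], [0, 0, 0]],
  [[0, 0, 2.6], [0, 0, 0]],
])

```text
time_s: 29.7
tcp_pos: [0.5661, 0.1586, 0.0717]
tcp_rot: [0.0, -3.141, 0.0]
wrist_force: [-0.8, -0.1, -0.5]
finger_gap: 0.0446
finger_force: 61.4
```

Request:
drive_tool([
  [[0, 0, 0.2], [0, 0, 0]],
  [[0, 0, 0.2], [0, 0, 0]],
])

```text
time_s: 29.9
tcp_pos: [0.5663, 0.1586, 0.0702]
tcp_rot: [0.0, -3.142, 0.0]
wrist_force: [0.4, -0.1, -0.1]
finger_gap: 0.0451
finger_force: 61.3
```

Request:
drive_tool([
  [[0, 0, 0], [0, 0, 0]],
  [[0, 0, 0], [0, 0, 0]],
  [[0, 0, 0], [0, 0, 0]],
  [[0, 0, -3], [0, 0, 0]],
  [[0, 0, -8], [0, 0, 0]],
  [[0, 0, -10], [0, 0, 0]],
  [[0, 0, -10], [0, 0, 0]],
  [[0, 0, -10], [0, 0, 0]],
  [[0, 0, -10], [0, 0, 0]],
], hand=1)

```text
time_s: 30.8
tcp_pos: [0.5653, 0.1583, 0.1689]
tcp_rot: [0.0, -3.139, 0.001]
wrist_force: [-0.1, -0.9, 0.3]
finger_gap: 0.0852
finger_force: 0.0
```

```bash
python3 look.py pink .0525
```

```text
tcp [0.5653 0.1583 0.1689] gap 0.08519302710847305
[ 29.8 283.7] [595.7 -19.6] [23.4 27. ]
[325.8 234.3] [561.6 159.1] [55.2 55.9]
[341.4 161.7] [514.5 188.3] [172.6 321.6]
```

Request:
drive_tool([
  [[1, -4.8, 0], [0, 0, 0]],
  [[2, -9.6, 0], [0, 0, 0]],
  [[3, -14.4, 0], [0, 0, 0]],
  [[4, -19.2, 0], [0, 0, 0]],
  [[5, -24, 0], [0, 0, 0]],
  [[6, -28.8, 0], [0, 0, 0]],
  [[7, -33.6, 0], [0, 0, 0]],
  [[8, -38.4, 0.4], [0, 0, 0]],
  [[9, -43.2, 0.8], [0, 0, 0]],
  [[9.3, -46.5, 1.2], [0, 0, 0]],
  [[9.3, -47.4, 1.2], [0, 0, 0]],
  [[9.3, -47.4, 1.2], [0, 0, 0]],
])

```text
time_s: 32.05
tcp_pos: [0.4726, -0.3161, 0.1569]
tcp_rot: [-0.003, -3.14, -0.003]
wrist_force: [0.7, 0.8, -0.3]
finger_gap: 0.0851
finger_force: 0.0
```

Request:
drive_tool([
  [[0, 0, 0], [0, 0, 0]],
  [[0, 0, 0], [0, 0, 0]],
])

```text
time_s: 32.25
tcp_pos: [0.4734, -0.3137, 0.1581]
tcp_rot: [0.003, -3.141, -0.002]
wrist_force: [0.4, 0.3, 0.4]
finger_gap: 0.0854
finger_force: 0.0
```

```bash
python3 look.py white .010
```

```text
tcp [ 0.4734 -0.3137  0.1581] gap 0.08541449384851707
[319.9 226.1] [ 474.  -316.4] [40.3 40.9]
[299.4  60.4] [ 380.1 -329.7] [107.7 361.6]
```

Request:
drive_tool([
  [[0, -0.25, 2], [0, 0, 0]],
  [[0, -0.25, 4], [0, 0, 0]],
  [[0, -0.25, 6], [0, 0, 0]],
  [[0, -0.25, 8], [0, 0, 0]],
  [[0, -0.25, 10], [0, 0, 0]],
  [[0, -0.25, 11.5], [0, 0, 0]],
  [[0, -0.25, 12.7], [0, 0, 0]],
  [[0, -0.25, 13.4], [0, 0, 0]],
  [[0, -0.25, 13.4], [0, 0, 0]],
  [[0, -0.25, 13.4], [0, 0, 0]],
], hand=0.7)

```text
time_s: 33.3
tcp_pos: [0.4738, -0.3171, 0.0344]
tcp_rot: [-0.001, 3.139, -0.009]
wrist_force: [-19.0, 21.9, 68.8]
finger_gap: 0.0599
finger_force: 29.7
```

Request:
drive_tool([
  [[0, 0, 0], [0, 0, 0]],
  [[0, 0, 0], [0, 0, 0]],
  [[0, 0, 0], [0, 0, 0]],
  [[0, 0, 0], [0, 0, 0]],
  [[0, 0, 0], [0, 0, 0]],
  [[0, 0, 0], [0, 0, 0]],
], hand=0.3)

```text
time_s: 33.9
tcp_pos: [0.4811, -0.3211, 0.0345]
tcp_rot: [-0.003, 3.125, -0.014]
wrist_force: [-4.7, 3.8, 51.2]
finger_gap: 0.0258
finger_force: 25.5
```

Request:
drive_tool([
  [[0, 0, -1], [0, 0, 0]],
  [[0, 0, -4], [0, 0, 0]],
  [[0, 0, -8], [0, 0, 0]],
  [[0, 0, -12], [0, 0, 0]],
  [[0, 0, -14], [0, 0, 0]],
  [[0, 0, -14], [0, 0, 0]],
  [[0, 0, -14], [0, 0, 0]],
])

```text
time_s: 34.6
tcp_pos: [0.4737, -0.3173, 0.1645]
tcp_rot: [-0.002, 3.141, -0.001]
wrist_force: [0.4, 0.2, -0.6]
finger_gap: 0.0254
finger_force: 0.0
```

```bash
python3 held.py .0146
```

```text
face z below TCP mm 10.0
tcp [ 0.4737 -0.3173  0.1645] [-2.000e-03  3.141e+00 -1.000e-03] gap 0.025429547078177635
```

Something blocked the descent. I'll look.

```bash
python3 look.py white .010
```

```text
tcp [ 0.473  -0.317   0.1634] gap 0.025644637958484158
[324.9 224.2] [ 473.8 -316.4] [40.3 40.8]
[299.9  61.8] [ 380.4 -332.2] [113.3 368.4]
```

View pics/l_white.png

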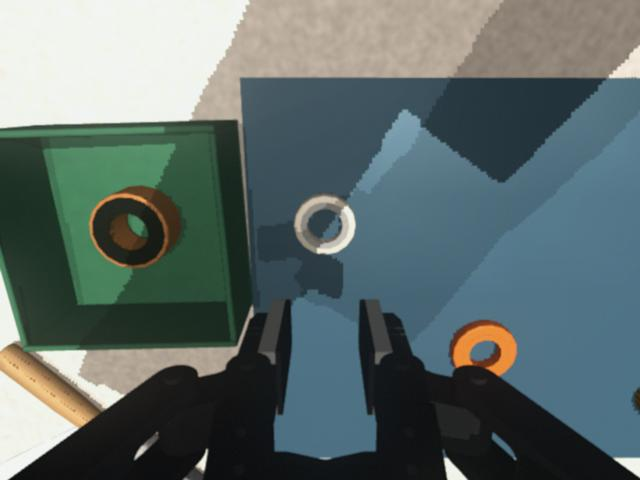

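The ring is undisturbed at (325,224), so it was the wide finger linkage at (180,380) that touched the box wall. I'll turn the tool a quarter turn, so it closes along x, and retry.

Request:
drive_tool([
  [[0, 0, 0], [0, 0, 1.57]],
  [[0, 0, 0], [0, 0, 1.57]],
  [[0, 0, 0], [0, 0, 1.57]],
  [[0, 0, 0], [0, 0, 1.57]],
  [[0, 0, 0], [0, 0, 1.57]],
  [[0, 0, 0], [0, 0, 1.57]],
  [[0, 0, 0], [0, 0, 1.57]],
  [[0, 0, 0], [0, 0, 1.57]],
  [[0, 0, 0], [0, 0, 1.57]],
  [[0, 0, 0], [0, 0, 1.57]],
  [[0, 0, 0], [0, 0, 1.57]],
  [[0, 0, 0], [0, 0, 1.57]],
], hand=1)

```text
time_s: 35.9
tcp_pos: [0.4724, -0.3172, 0.1624]
tcp_rot: [-2.217, -2.22, 0.001]
wrist_force: [0.8, 0.5, -0.1]
finger_gap: 0.0853
finger_force: 0.0
```

Request:
drive_tool([
  [[0, 0, 0], [0, 0, 0]],
  [[0, 0, 0], [0, 0, 0]],
  [[0, 0, 0], [0, 0, 0]],
])

```text
time_s: 36.2
tcp_pos: [0.4732, -0.3178, 0.164]
tcp_rot: [-2.219, -2.223, 0.0]
wrist_force: [0.2, 0.0, -0.5]
finger_gap: 0.0857
finger_force: 0.0
```

```bash
python3 look.py white .010; python3 -c "
from plant import ctrl;print(ctrl.get_obs()['tcp_rot'],ctrl.get_obs()['q'])"
```

```text
tcp [ 0.4732 -0.3178  0.164 ] gap 0.08566518487689605
[325.2 221.3] [ 474.6 -315.7] [40.3 41.7]
[561.4 267.9] [ 699.5 -378.3] [ 91.3 101.5]
[495.8  29.7] [ 573.2 -200.4] [39.  48.6]
[110.8 172.5] [ 333.6 -292.7] [175.8 219.8]
[-2.21953799e+00 -2.22293094e+00  4.25785803e-05] [-5.91386471e-01  3.89055822e-01 -1.96043613e-01  9.85988493e-01
  2.94403283e-05  9.77882346e-01]
```

Request:
drive_tool([
  [[0.15, 0, 3], [0, 0, 0]],
  [[0.15, 0, 7], [0, 0, 0]],
  [[0.15, 0, 10.5], [0, 0, 0]],
  [[0.15, 0, 12.8], [0, 0, 0]],
  [[0.15, 0, 13.8], [0, 0, 0]],
  [[0.15, 0, 13.9], [0, 0, 0]],
  [[0.15, 0, 13.9], [0, 0, 0]],
  [[0.15, 0, 13.9], [0, 0, 0]],
])

```text
time_s: 37.05
tcp_pos: [0.4746, -0.3173, 0.0269]
tcp_rot: [2.218, 2.22, 0.001]
wrist_force: [0.1, -0.2, -0.1]
finger_gap: 0.0851
finger_force: 0.0
```

Request:
drive_tool([
  [[0, 0, 0], [0, 0, 0]],
  [[0, 0, 0], [0, 0, 0]],
  [[0, 0, 0], [0, 0, 0]],
  [[0, 0, 0], [0, 0, 0]],
  [[0, 0, 0], [0, 0, 0]],
  [[0, 0, 0], [0, 0, 0]],
  [[0, 0, 0], [0, 0, 0]],
  [[0, 0, 0], [0, 0, 0]],
], hand=0.3)

```text
time_s: 37.85
tcp_pos: [0.4737, -0.3167, 0.0265]
tcp_rot: [2.219, 2.222, 0.0]
wrist_force: [-0.7, 0.9, 6.2]
finger_gap: 0.0387
finger_force: 59.4
```

Request:
drive_tool([
  [[0, 0, -1], [0, 0, 0]],
  [[0, 0, -4], [0, 0, 0]],
  [[0, 0, -8], [0, 0, 0]],
  [[0, 0, -12], [0, 0, 0]],
  [[0, 0, -14], [0, 0, 0]],
  [[0, 0, -14], [0, 0, 0]],
  [[0, 0, -14], [0, 0, 0]],
])

```text
time_s: 38.55
tcp_pos: [0.4734, -0.3164, 0.1656]
tcp_rot: [2.22, 2.222, 0.0]
wrist_force: [0.1, 0.5, -1.1]
finger_gap: 0.0385
finger_force: 60.4
```

```bash
python3 held.py .0155
```

```text
face z below TCP mm 17.1
bore [325.  332.8] xy [ 474.3 -315.8] axes [21.9 23.2] minus tcp [0.9 0.6]
tcp [ 0.4734 -0.3164  0.1656] [2.22  2.222 0.   ] gap 0.0385164036358199
```

Request:
drive_tool([
  [[3, 0.5, 0], [0, 0, -0.13]],
  [[7, 1.2, 0], [0, 0, -0.26]],
  [[11, 2, 0], [0, 0, -0.39]],
  [[15, 2.8, 0], [0, 0, -0.52]],
  [[19.5, 3.6, 0], [0, 0, -0.65]],
  [[24, 4.5, 0], [0, 0, -0.78]],
  [[28.5, 5.4, 0], [0, 0, -0.91]],
  [[33, 6.3, 0], [0, 0, -1.04]],
  [[37.5, 7.2, 0], [0, 0, -1.17]],
  [[42, 8.1, 0], [0, 0, -1.31]],
  [[46, 8.9, 0], [0, 0, -1.44]],
  [[47.5, 9.2, 0], [0, 0, -1.57]],
])

```text
time_s: 39.8
tcp_pos: [0.5642, 0.1622, 0.163]
tcp_rot: [0.015, -3.139, -0.001]
wrist_force: [0.6, -0.8, -0.9]
finger_gap: 0.0384
finger_force: 60.4
```

Request:
drive_tool([
  [[0, 0, 1], [0, 0, 0]],
  [[0, 0, 2], [0, 0, 0]],
  [[0, 0, 3], [0, 0, 0]],
  [[0, 0, 3], [0, 0, 0]],
  [[0, 0, 3], [0, 0, 0]],
])

```text
time_s: 40.3
tcp_pos: [0.5643, 0.1574, 0.1346]
tcp_rot: [-0.003, -3.14, 0.001]
wrist_force: [0.1, -0.3, 1.2]
finger_gap: 0.0386
finger_force: 60.5
```

```bash
python3 held.py .0165; python3 -c "
from plant import ctrl
from h import *
go(ctrl.get_obs(),[.566,.1585,.1],90)"
```

```text
face z below TCP mm 17.2
bore [324.2 332.5] xy [564.9 157.6] axes [21.9 23.3] minus tcp [0.6 0.1]
tcp [0.5643 0.1574 0.1346] [-3.00e-03 -3.14e+00  1.00e-03] gap 0.03860594213300759
shift cm [-0.12  0.08  3.52] turn [-0.    -0.    -0.002]
```

Request:
drive_tool([
  [[-0.05, 0.08, 1], [0, 0, 0]],
  [[-0.05, 0.08, 2], [0, 0, 0]],
  [[-0.05, 0.08, 2.7], [0, 0, 0]],
  [[-0.05, 0.08, 3.2], [0, 0, 0]],
  [[-0.05, 0.08, 3.5], [0, 0, 0]],
  [[-0.05, 0.08, 3.5], [0, 0, 0]],
])

```text
time_s: 40.95
tcp_pos: [0.565, 0.1594, 0.0997]
tcp_rot: [0.001, -3.141, 0.0]
wrist_force: [-0.5, -0.7, -0.9]
finger_gap: 0.0388
finger_force: 60.4
```

Request:
drive_tool([
  [[0, 0, 0.6], [0, 0, 0]],
  [[0, 0, 1.2], [0, 0, 0]],
  [[0, 0, 1.7], [0, 0, 0]],
  [[0, 0, 1.9], [0, 0, 0]],
  [[0, 0, 1.9], [0, 0, 0]],
])

```text
time_s: 41.45
tcp_pos: [0.5651, 0.1595, 0.0807]
tcp_rot: [0.0, -3.141, 0.0]
wrist_force: [-0.6, -0.7, -1.3]
finger_gap: 0.0389
finger_force: 60.4
```

Request:
drive_tool([
  [[0, 0, 0], [0, 0, 0]],
  [[0, 0, 0], [0, 0, 0]],
  [[0, 0, 0], [0, 0, 0]],
  [[0, 0, -3], [0, 0, 0]],
  [[0, 0, -7], [0, 0, 0]],
  [[0, 0, -9], [0, 0, 0]],
  [[0, 0, -9], [0, 0, 0]],
  [[0, 0, -9], [0, 0, 0]],
  [[0, 0, -9], [0, 0, 0]],
], hand=1)

```text
time_s: 42.35
tcp_pos: [0.5645, 0.1592, 0.17]
tcp_rot: [0.0, -3.139, 0.001]
wrist_force: [-0.7, -0.0, -0.2]
finger_gap: 0.0855
finger_force: 0.0
```

```bash
python3 look.py white .0624
```

```text
tcp [0.5645 0.1592 0.17  ] gap 0.08553965515381065
[264.3 289.5] [591.8 124.8] [11.1 31.2]
[326.4 235.3] [562.7 159.8] [38.1 39.4]
[550.   94.8] [482.6 273.1] [ 9.8 19.9]
[341.2 155.7] [511.6 188.3] [164.9 308.6]
```

View pics/l_white.png

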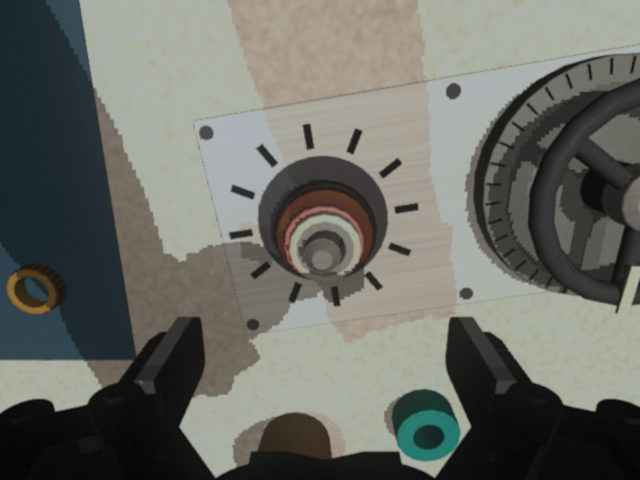

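Request:
drive_tool([
  [[-1, -4.5, 0], [0, 0, 0]],
  [[-2, -9, 0], [0, 0, 0]],
  [[-3.2, -13.5, 0], [0, 0, 0]],
  [[-4.4, -18, 0.6], [0, 0, 0]],
  [[-5, -21, 1.2], [0, 0, 0]],
  [[-5, -21, 1.2], [0, 0, 0]],
  [[-5, -21, 1.2], [0, 0, 0]],
  [[-5, -21, 1.2], [0, 0, 0]],
])

```text
time_s: 43.2
tcp_pos: [0.6148, -0.0497, 0.1586]
tcp_rot: [0.002, -3.14, -0.001]
wrist_force: [0.9, 0.4, 0.7]
finger_gap: 0.0856
finger_force: 0.0
```

```bash
python3 look.py collar .012
```

```text
tcp [ 0.6148 -0.0497  0.1586] gap 0.08560312188044053
[320.7 228.3] [616.2 -51.6] [34.9 35.8]
[ 91.  160.2] [ 572.6 -194.1] [46.4 49.6]
[457.5 145.5] [567.5  33.1] [ 47.7 171.8]
```

The stack is nested and level, with white at (323,250) and brown and pink showing below it. Next is the collar.

Request:
drive_tool([
  [[-0.05, -0.23, 3], [0, 0, 0]],
  [[-0.05, -0.23, 7], [0, 0, 0]],
  [[-0.05, -0.23, 10.5], [0, 0, 0]],
  [[-0.05, -0.23, 12.5], [0, 0, 0]],
  [[-0.05, -0.23, 13.2], [0, 0, 0]],
  [[-0.05, -0.23, 13.2], [0, 0, 0]],
  [[-0.05, -0.23, 13.2], [0, 0, 0]],
])

```text
time_s: 43.95
tcp_pos: [0.617, -0.0523, 0.0286]
tcp_rot: [-0.002, 3.139, -0.0]
wrist_force: [0.9, 0.0, -0.3]
finger_gap: 0.0854
finger_force: 0.0
```

Request:
drive_tool([
  [[0, 0, 0], [0, 0, 0]],
  [[0, 0, 0], [0, 0, 0]],
  [[0, 0, 0], [0, 0, 0]],
  [[0, 0, 0], [0, 0, 0]],
  [[0, 0, 0], [0, 0, 0]],
  [[0, 0, 0], [0, 0, 0]],
  [[0, 0, 0], [0, 0, 0]],
  [[0, 0, 0], [0, 0, 0]],
  [[0, 0, 0], [0, 0, 0]],
], hand=0.2)

```text
time_s: 44.85
tcp_pos: [0.6165, -0.0529, 0.0286]
tcp_rot: [0.0, 3.14, 0.0]
wrist_force: [-1.1, 0.3, 5.9]
finger_gap: 0.0326
finger_force: 59.0
```

Request:
drive_tool([
  [[0, 0, -1], [0, 0, 0]],
  [[0, 0, -4], [0, 0, 0]],
  [[0, 0, -8], [0, 0, 0]],
  [[0, 0, -12], [0, 0, 0]],
  [[0, 0, -14], [0, 0, 0]],
  [[0, 0, -14], [0, 0, 0]],
  [[0, 0, -14], [0, 0, 0]],
])

```text
time_s: 45.55
tcp_pos: [0.6159, -0.0529, 0.1675]
tcp_rot: [-0.0, 3.141, -0.0]
wrist_force: [0.4, -0.5, -1.9]
finger_gap: 0.0333
finger_force: 59.7
```

```bash
python3 held.py .0155
```

```text
face z below TCP mm 17.7
bore [324.4 330. ] xy [615.6 -52.7] axes [22.6 23.4] minus tcp [-0.3  0.2]
tcp [ 0.6159 -0.0529  0.1675] [-0.     3.141 -0.   ] gap 0.03333068385098869
```

Request:
drive_tool([
  [[1, 4, 0], [0, 0, 0]],
  [[2, 8.5, 0], [0, 0, 0]],
  [[3, 13, 0], [0, 0, 0]],
  [[4, 17.5, 0], [0, 0, 0]],
  [[5, 20.5, 0], [0, 0, 0]],
  [[5, 21.1, 1], [0, 0, 0]],
  [[5, 21.1, 2.5], [0, 0, 0]],
  [[5, 21.1, 3], [0, 0, 0]],
  [[5, 21.1, 3], [0, 0, 0]],
  [[5, 21.1, 3], [0, 0, 0]],
])

```text
time_s: 46.6
tcp_pos: [0.5658, 0.1574, 0.1368]
tcp_rot: [-0.001, -3.14, 0.001]
wrist_force: [-1.3, -0.8, -1.1]
finger_gap: 0.0322
finger_force: 59.8
```

```bash
python3 held.py .0175
```

```text
face z below TCP mm 17.7
bore [324.4 328.6] xy [565.5 157.5] axes [22.5 23.4] minus tcp [-0.3  0.1]
tcp [0.5658 0.1574 0.1368] [-1.00e-03 -3.14e+00  1.00e-03] gap 0.032219121590132294
```

Request:
drive_tool([
  [[0, 0.08, 0.8], [0, 0, 0]],
  [[0, 0.08, 1.6], [0, 0, 0]],
  [[0, 0.08, 2.3], [0, 0, 0]],
  [[0, 0.08, 2.9], [0, 0, 0]],
  [[0, 0.08, 3.4], [0, 0, 0]],
  [[0, 0.08, 3.4], [0, 0, 0]],
])

```text
time_s: 47.25
tcp_pos: [0.5652, 0.1588, 0.1023]
tcp_rot: [0.0, -3.14, 0.001]
wrist_force: [-0.7, -0.7, -1.3]
finger_gap: 0.0326
finger_force: 59.8
```

Request:
drive_tool([
  [[0, 0, 0.4], [0, 0, 0]],
  [[0, 0, 0.8], [0, 0, 0]],
  [[0, 0, 0.9], [0, 0, 0]],
  [[0, 0, 0.9], [0, 0, 0]],
])

```text
time_s: 47.65
tcp_pos: [0.5658, 0.159, 0.0941]
tcp_rot: [0.0, -3.141, 0.0]
wrist_force: [-0.5, -0.4, -1.0]
finger_gap: 0.0328
finger_force: 59.8
```

Request:
drive_tool([
  [[0, 0, 0], [0, 0, 0]],
  [[0, 0, 0], [0, 0, 0]],
  [[0, 0, 0], [0, 0, 0]],
  [[0, 0, -3], [0, 0, 0]],
  [[0, 0, -7.5], [0, 0, 0]],
  [[0, 0, -7.5], [0, 0, 0]],
  [[0, 0, -7.5], [0, 0, 0]],
  [[0, 0, -7.5], [0, 0, 0]],
], hand=1)

```text
time_s: 48.45
tcp_pos: [0.5652, 0.1588, 0.1685]
tcp_rot: [0.0, -3.14, 0.001]
wrist_force: [0.2, -0.7, -0.4]
finger_gap: 0.0857
finger_force: 0.0
```

```bash
python3 look.py collar .0744
python3 - <<'E'
from plant import ctrl
import numpy as np
f=np.load("last.npz");d=f["d"];T=f["T"];K=ctrl.camera_info("wrist")["intrinsics"]
v,u=np.mgrid[200:300,270:380];z=d[200:300,270:380];X=np.einsum('ij,jhw->ihw',T[:3,:3]@np.linalg.inv(K),np.stack([u*z,v*z,z]))+T[:3,3][:,None,None]
r=np.hypot(X[0]-.565,X[1]-.1587);print("collar face z",[np.median(X[2][(r>.013)&(r<.016)&m]).round(4) for m in(X[0]>.571,X[0]<.559,X[1]>.165,X[1]<.152)])
E
```

```text
tcp [0.5652 0.1588 0.1685] gap 0.08567353031280768
[326.1 236.6] [555.4 159.1] [49.  52.4]
collar face z [np.float64(0.0731), np.float64(0.0736), np.float64(0.0736), np.float64(0.0739)]
```

Request:
drive_tool([
  [[0.8, 4, -1], [0, 0, 0]],
  [[1.6, 8.5, -2], [0, 0, 0]],
  [[2.4, 13, -3], [0, 0, 0]],
  [[3, 17, -4], [0, 0, 0]],
  [[3, 17.4, -4], [0, 0, 0]],
  [[3, 17.4, -4], [0, 0, 0]],
  [[3, 17.4, -4], [0, 0, 0]],
])

```text
time_s: 49.2
tcp_pos: [0.5352, 0.3318, 0.2078]
tcp_rot: [-0.0, -3.139, 0.003]
wrist_force: [-0.8, -0.4, 0.1]
finger_gap: 0.0851
finger_force: 0.0
```

Run:
```python
from plant import ctrl
from h import *
o=ctrl.get_obs();i=ctrl.camera_info("wrist");p,d=ctrl.read_camera("wrist");np.savez("wheel.npz",p=p,d=d,T=i["extrinsics"]);cv2.imwrite("pics/wheel.png",np.clip(p[:,:,::-1]*1.2,0,255).astype(np.uint8))
print(o["tcp_pos"],o["q"])
```

```text
[0.53521239 0.33175722 0.2078318 ] [ 5.55162231e-01  4.63914307e-01  4.57468881e-02  1.15579346e+00
 -5.69161019e-04  5.55404972e-01]
```

View pics/wheel.png

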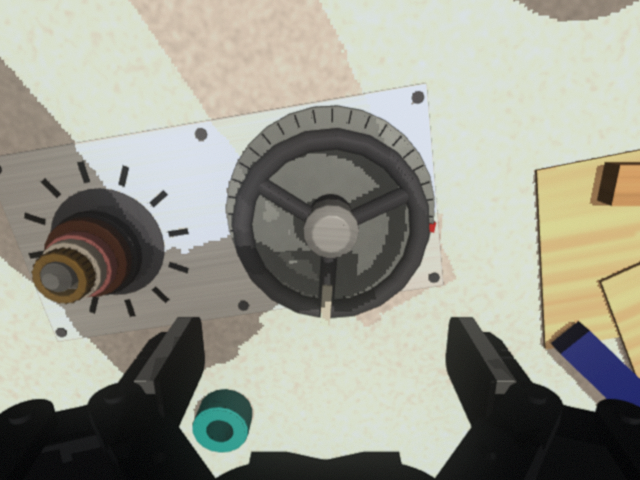

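The collar is home at z of about 73.5 mm. The hub is at (330,228), the white line at (327,295) and the red pointer at (432,228). I'll compute the angles.

Run:
```python
from plant import ctrl
from h import *
f=np.load("wheel.npz");p=f["p"].astype(int);i=dict(ctrl.camera_info("wrist"));i["extrinsics"]=f["T"];d=f["d"]
K=i["intrinsics"];T=i["extrinsics"];v,u=np.mgrid[:480,:640];X=np.einsum('ij,jhw->ihw',T[:3,:3]@np.linalg.inv(K),np.stack([u*d,v*d,d]))+T[:3,3][:,None,None]
m=(np.abs(X[2]-.0725)<.004)&(np.hypot(X[0]-.535,X[1]-.333)<.022)
e=blobs(m,i,.073,200);print("hub",e);h=e[0][1]
# rim outer: points at rim height
m=(np.abs(X[2]-.064)<.008)&(np.hypot(X[0]-h[0]/1e3,X[1]-h[1]/1e3)<.075)&(np.hypot(X[0]-h[0]/1e3,X[1]-h[1]/1e3)>.045)
print("rim",blobs(m,i,.062,500))
r=(p[:,:,0]-p[:,:,1:].max(2)>60)&(np.hypot(X[0]-h[0]/1e3,X[1]-h[1]/1e3)<.1);r[300:]=0
ys,xs=np.nonzero(r);c=np.array([xs.mean(),ys.mean()]);print("red",c,len(xs),"depth z",np.median(X[2][r]));q=cast(i,c,np.median(X[2][r]))[:2]*1e3
w=(p.min(2)>120)&(X[2]>.06)&(np.hypot(X[0]-h[0]/1e3,X[1]-h[1]/1e3)<.075)&(np.hypot(X[0]-h[0]/1e3,X[1]-h[1]/1e3)>.025);w[320:]=0;w[:250]=0
ys,xs=np.nonzero(w);l=np.array([X[0][w].mean(),X[1][w].mean()])*1e3;print("line",xs.mean(),ys.mean(),len(xs),l,np.median(X[2][w]))
a=lambda P:np.arctan2(P[1]-h[1],P[0]-h[0])
print("ptr",q-h,a(q),"line",l-h,a(l),"cw to go",(a(l)-a(q))%(2*np.pi))
```

```text
hub [(array([330.2, 229.5]), array([535.4, 335.3]), array([31.9, 32. ]))]
rim [(array([330.6, 225.3]), array([537.5, 335.5]), array([127.3, 129.3]))]
red [431.89130435 226.95652174] 46 depth z 0.026366485948881663
line 323.5064102564103 311.8525641025641 156 [593.22823765 330.9902667 ] 0.0686741344979443
ptr [10.24217247 75.55883622] 1.4360652444928452 line [57.82823765 -4.3097333 ] -0.07438893064728715 cw to go 4.772731132039453
```

Request:
drive_tool([
  [[-0.5, 1, 0], [0, 0, -0.14]],
  [[-1, 2, 0], [0, 0, -0.28]],
  [[-1.5, 3, 0], [0, 0, -0.42]],
  [[-2, 4, 0], [0, 0, -0.56]],
  [[-2.5, 5, 0], [0, 0, -0.7]],
  [[-2.5, 5.6, 0], [0, 0, -0.84]],
  [[-2.5, 5.6, 0], [0, 0, -0.98]],
  [[-2.5, 5.6, 0], [0, 0, -1.12]],
  [[-2.5, 5.6, 0], [0, 0, -1.26]],
  [[-2.5, 5.6, 0], [0, 0, -1.4]],
], hand=0.4)

```text
time_s: 50.25
tcp_pos: [0.5612, 0.3869, 0.2087]
tcp_rot: [2.027, -2.398, 0.0]
wrist_force: [0.8, -0.8, 0.6]
finger_gap: 0.0341
finger_force: 0.0
```

Request:
drive_tool([
  [[0, 0, 0.5], [0, 0, -0.14]],
  [[0, 0, 1], [0, 0, -0.28]],
  [[0, 0, 1.5], [0, 0, -0.42]],
  [[0, 0, 2], [0, 0, -0.56]],
  [[0, 0, 2.5], [0, 0, -0.7]],
  [[0, 0, 3], [0, 0, -0.84]],
  [[0, 0, 3.5], [0, 0, -0.98]],
  [[0, 0, 4], [0, 0, -1.12]],
  [[0, 0, 4], [0, 0, -1.26]],
  [[0, 0, 4], [0, 0, -1.3]],
  [[0, 0, 4], [0, 0, -1.3]],
  [[0, 0, 4], [0, 0, -1.3]],
])

```text
time_s: 51.45
tcp_pos: [0.5611, 0.3876, 0.169]
tcp_rot: [3.064, -0.692, -0.001]
wrist_force: [-0.0, 0.2, -0.0]
finger_gap: 0.0341
finger_force: 0.0
```

Run:
```python
from plant import ctrl
from h import *
o=ctrl.get_obs();print(o["tcp_pos"],o["q"],o["finger_gap"]);go(o,[.5605,.3879,.069],245)
```

```text
[0.56111367 0.38758572 0.16895283] [ 6.04554351e-01  5.72891006e-01  1.32746555e-01  1.13159925e+00
 -1.56390880e-04 -2.09299063e+00] 0.03410032366514261
shift cm [-0.07 -0.01 10.  ] turn [ 0.001  0.    -0.008]
```

Descend over the rim and grip it.

Request:
drive_tool([
  [[0, 0, 3], [0, 0, 0]],
  [[0, 0, 6], [0, 0, 0]],
  [[0, 0, 8], [0, 0, 0]],
  [[0, 0, 9.3], [0, 0, 0]],
  [[0, 0, 10], [0, 0, 0]],
  [[0, 0, 10], [0, 0, 0]],
  [[0, 0, 10], [0, 0, 0]],
])

```text
time_s: 52.15
tcp_pos: [0.5615, 0.3893, 0.0703]
tcp_rot: [-3.064, 0.688, -0.002]
wrist_force: [-1.0, 0.1, 0.3]
finger_gap: 0.0341
finger_force: 0.0
```

Request:
drive_tool([
  [[0, 0, 0], [0, 0, 0]],
  [[0, 0, 0], [0, 0, 0]],
  [[0, 0, 0], [0, 0, 0]],
  [[0, 0, 0], [0, 0, 0]],
  [[0, 0, 0], [0, 0, 0]],
  [[0, 0, 0], [0, 0, 0]],
], hand=0)

```text
time_s: 52.75
tcp_pos: [0.5604, 0.3871, 0.0707]
tcp_rot: [3.062, -0.689, 0.001]
wrist_force: [-2.6, -5.9, 5.7]
finger_gap: 0.0116
finger_force: 57.8
```

Request:
drive_tool([
  [[0.58, 0.03, 0], [0, 0, 0.1]],
  [[1.15, 0.12, 0], [0, 0, 0.2]],
  [[1.71, 0.26, 0], [0, 0, 0.3]],
  [[2.26, 0.46, 0], [0, 0, 0.4]],
  [[2.78, 0.71, 0], [0, 0, 0.5]],
  [[3.27, 1.01, 0], [0, 0, 0.6]],
  [[3.74, 1.36, 0], [0, 0, 0.7]],
  [[4.16, 1.76, 0], [0, 0, 0.8]],
  [[4.54, 2.19, 0], [0, 0, 0.9]],
  [[4.88, 2.67, 0], [0, 0, 1.0]],
  [[5.17, 3.17, 0], [0, 0, 1.1]],
  [[5.41, 3.7, 0], [0, 0, 1.2]],
])

```text
time_s: 53.95
tcp_pos: [0.5929, 0.3326, 0.0707]
tcp_rot: [2.138, -2.301, -0.003]
wrist_force: [-3.6, 0.9, 4.2]
finger_gap: 0.0114
finger_force: 58.3
```

Run:
```python
from plant import ctrl
from h import *
o=ctrl.get_obs();t=o["tcp_pos"][:2];print(np.hypot(*(t-[.536,.3353])),np.arctan2(t[1]-.3353,t[0]-.536),np.deg2rad(65)-1.2,o["wrist_force"],o["torque"],o["q"])
```

```text
0.05698285176069411 -0.048227917415712744 -0.06553598620368573 [-3.64942215  0.94390542  4.16239741] [-0.02979042  0.89191918  0.33957238] [ 0.51047705  0.63689259 -0.01868234  0.91591286  0.00156069 -0.98682986]
```

Going well. Two more strokes of 1.2 rad.

Request:
drive_tool([
  [[0.58, 0.03, 0], [0, 0, 0.1]],
  [[1.15, 0.12, 0], [0, 0, 0.2]],
  [[1.71, 0.26, 0], [0, 0, 0.3]],
  [[2.26, 0.46, 0], [0, 0, 0.4]],
  [[2.78, 0.71, 0], [0, 0, 0.5]],
  [[3.27, 1.01, 0], [0, 0, 0.6]],
  [[3.74, 1.36, 0], [0, 0, 0.7]],
  [[4.16, 1.76, 0], [0, 0, 0.8]],
  [[4.54, 2.19, 0], [0, 0, 0.9]],
  [[4.88, 2.67, 0], [0, 0, 1.0]],
  [[5.17, 3.17, 0], [0, 0, 1.1]],
  [[5.41, 3.7, 0], [0, 0, 1.2]],
])

```text
time_s: 55.15
tcp_pos: [0.554, 0.281, 0.0707]
tcp_rot: [-0.464, 3.105, 0.0]
wrist_force: [0.7, -0.2, 0.6]
finger_gap: 0.0117
finger_force: 58.4
```

Request:
drive_tool([
  [[0.58, 0.03, 0], [0, 0, 0.1]],
  [[1.15, 0.12, 0], [0, 0, 0.2]],
  [[1.71, 0.26, 0], [0, 0, 0.3]],
  [[2.26, 0.46, 0], [0, 0, 0.4]],
  [[2.78, 0.71, 0], [0, 0, 0.5]],
  [[3.27, 1.01, 0], [0, 0, 0.6]],
  [[3.74, 1.36, 0], [0, 0, 0.7]],
  [[4.16, 1.76, 0], [0, 0, 0.8]],
  [[4.54, 2.19, 0], [0, 0, 0.9]],
  [[4.88, 2.67, 0], [0, 0, 1.0]],
  [[5.17, 3.17, 0], [0, 0, 1.1]],
  [[5.41, 3.7, 0], [0, 0, 1.2]],
])

```text
time_s: 56.35
tcp_pos: [0.4913, 0.2993, 0.0707]
tcp_rot: [1.372, 2.823, -0.002]
wrist_force: [-0.4, -3.9, 2.6]
finger_gap: 0.0117
finger_force: 58.9
```

Run:
```python
from plant import ctrl
from h import *
o=ctrl.get_obs();t=o["tcp_pos"][:2];print(np.hypot(*(t-[.536,.3353])),np.arctan2(t[1]-.3353,t[0]-.536),np.deg2rad(65)-3.6,o["wrist_force"],o["torque"],o["q"])
```

```text
0.057426874316959454 -2.4635537887972356 -2.465535986203686 [-0.36849825 -3.91760863  2.5967939 ] [-0.80513018 -0.10569832  0.04850454] [ 0.54885821  0.48064581 -0.31791419  0.77124641 -0.00333399  1.45358574]
```

Request:
drive_tool([
  [[0.58, 0.03, 0], [0, 0, 0.1]],
  [[1.15, 0.12, 0], [0, 0, 0.2]],
  [[1.71, 0.26, 0], [0, 0, 0.3]],
  [[2.26, 0.46, 0], [0, 0, 0.4]],
  [[2.78, 0.71, 0], [0, 0, 0.5]],
  [[3.27, 1.01, 0], [0, 0, 0.6]],
  [[3.74, 1.36, 0], [0, 0, 0.7]],
  [[4.16, 1.76, 0], [0, 0, 0.8]],
  [[4.54, 2.19, 0], [0, 0, 0.9]],
  [[4.88, 2.67, 0], [0, 0, 1.0]],
  [[5.17, 3.17, 0], [0, 0, 1.1]],
  [[5.34, 3.54, 0], [0, 0, 1.17]],
])

```text
time_s: 57.55
tcp_pos: [0.4854, 0.3627, 0.0707]
tcp_rot: [2.702, 1.596, -0.001]
wrist_force: [-1.0, -5.5, 4.8]
finger_gap: 0.0115
finger_force: 59.7
```

Request:
drive_tool([
  [[0, 0, 0], [0, 0, 0]],
  [[0, 0, 0], [0, 0, 0]],
])

```text
time_s: 57.75
tcp_pos: [0.4858, 0.3632, 0.0707]
tcp_rot: [2.7, 1.601, 0.001]
wrist_force: [-0.5, -5.0, 6.2]
finger_gap: 0.0112
finger_force: 61.2
```

Request:
drive_tool([
  [[0, 0, 0], [0, 0, 0]],
  [[0, 0, 0], [0, 0, 0]],
  [[0, 0, 0], [0, 0, 0]],
  [[0, 0, 0], [0, 0, 0]],
  [[0, 0, -3], [0, 0, 0]],
  [[0, 0, -7], [0, 0, 0]],
  [[0, 0, -11], [0, 0, 0]],
  [[0, 0, -14], [0, 0, 0]],
  [[0, 0, -14], [0, 0, 0]],
  [[0, 0, -14], [0, 0, 0]],
], hand=0.4)

```text
time_s: 58.75
tcp_pos: [0.4855, 0.3646, 0.2099]
tcp_rot: [-2.701, -1.604, -0.003]
wrist_force: [-0.1, 0.5, -0.4]
finger_gap: 0.0342
finger_force: 0.0
```

Run:
```python
from plant import ctrl
from h import *
o=ctrl.get_obs();print(o["tcp_pos"],o["q"]);go(o,[.535,.333,.21],90);go(o,[.535,.333,.21],-37.5)
for n in("top","wrist"):
    i=ctrl.camera_info(n);p,d=ctrl.read_camera(n);np.savez(f"{n}9.npz",p=p,d=d,T=i["extrinsics"])
    cv2.imwrite(f"pics/{n}9.png",np.clip(p[:,:,::-1]*1.2,0,255).astype(np.uint8))
```

```text
[0.48551334 0.36463624 0.20992745] [ 6.44096456e-01  4.20516613e-01 -2.00842406e-02  1.12828283e+00
  1.33697198e-04  2.71369679e+00]
shift cm [-0.41  5.86 -0.  ] turn [ 2.00e-03 -0.00e+00 -2.07e+00]
shift cm [-0.41  5.86 -0.  ] turn [ 0.001 -0.002  0.156]
```

View pics/wrist9.png

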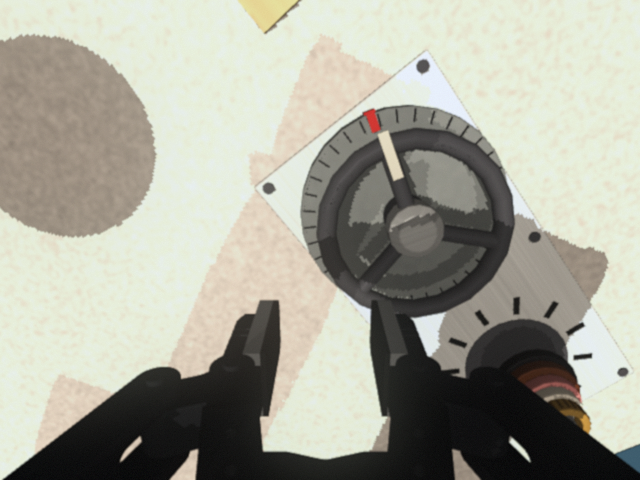

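The white line (392,155) points at the red pointer (372,121). I'll check the residual angle.

Run:
```python
from plant import ctrl
from h import *
f=np.load("wrist9.npz");p=f["p"].astype(int);i=dict(ctrl.camera_info("wrist"));i["extrinsics"]=f["T"];d=f["d"]
K=i["intrinsics"];T=i["extrinsics"];v,u=np.mgrid[:480,:640];X=np.einsum('ij,jhw->ihw',T[:3,:3]@np.linalg.inv(K),np.stack([u*d,v*d,d]))+T[:3,3][:,None,None]
rr=np.hypot(X[0]-.536,X[1]-.3353)
e=blobs((np.abs(X[2]-.0725)<.004)&(rr<.022),i,.073,200);print("hub",e);h=e[0][1]
r=(p[:,:,0]-p[:,:,1:].max(2)>60)&(rr<.1);q=np.array([np.median(X[0][r]),np.median(X[1][r])])*1e3;ys,xs=np.nonzero(r)
q=cast(i,[xs.mean(),ys.mean()],np.median(X[2][r]))[:2]*1e3
w=(p.min(2)>110)&(X[2]>.062)&(rr<.066)&(rr>.025)&(v<200)&(u<420)
l=np.array([X[0][w].mean(),X[1][w].mean()])*1e3;ys,xs=np.nonzero(w);print("line px",xs.mean(),ys.mean(),len(xs),"red z",np.median(X[2][r]))
P=np.c_[X[0][w],X[1][w]]*1e3;dv=np.linalg.svd(P-P.mean(0))[2][0];dv*=np.sign(dv@(l-h))
a=lambda P:np.arctan2(P[1],P[0])
print("ptr",a(q-h),np.hypot(*(q-h)),"line",a(l-h),np.hypot(*(l-h)),"line dir",a(dv))
print("wheel est",5-((a(l-h)-a(q-h)+np.pi)%(2*np.pi)-np.pi), "via start", a(l-h))
hs=np.array([.5365,.3353])*1e3;print("alt hub",5-(a(l-hs)-a(q-hs)))
# collar & stack heights
f=np.load("top9.npz");d=f["d"];i=ctrl.camera_info("top");K=i["intrinsics"];T=i["extrinsics"];X=np.einsum('ij,jhw->ihw',T[:3,:3]@np.linalg.inv(K),np.stack([u*d,v*d,d]))+T[:3,3][:,None,None]
for n,x,y in[("sheep",363,166),("jar",299,162),("cup",228,160),("brush",530,205)]:
    z0=np.load("top0.npz")["d"][y-14:y+14,x-14:x+14];z9=d[y-14:y+14,x-14:x+14];print(n,np.abs(z0-z9).mean().round(4))
```

```text
hub [(array([414.4, 230.8]), array([536.2, 337.4]), array([31.8, 32. ]))]
line px 390.4747081712062 156.05642023346303 514 red z 0.02630518009351457
ptr 1.4370422963442093 70.09126049540224 line 1.436227818802705 49.84565709971685 line dir 1.4470223344288693
wheel est 5.000814477541504 via start 1.436227818802705
alt hub 4.997659470977176
sheep 0.0083
jar 0.0128
cup 0.0129
brush 0.0143
```

Run:
```python
from plant import ctrl
from h import *
a=np.load("top0.npz")["p"].astype(np.float32).mean(2);b=np.load("top9.npz")["p"].astype(np.float32).mean(2)
for n,x,y,s in[("sheep",365,168,26),("jar",299,162,22),("cup",228,160,28),("brush",530,212,45)]:
    r=cv2.matchTemplate(b[y-s-10:y+s+10,x-s-10:x+s+10],a[y-s:y+s,x-s:x+s],cv2.TM_CCOEFF_NORMED);_,m,_,l=cv2.minMaxLoc(r);print(n,"shift px",np.array(l)-10,round(m,2))
f=np.load("top9.npz");d=f["d"];i=ctrl.camera_info("top");K=i["intrinsics"];T=i["extrinsics"];v,u=np.mgrid[:480,:640]
X=np.einsum('ij,jhw->ihw',T[:3,:3]@np.linalg.inv(K),np.stack([u*d,v*d,d]))+T[:3,3][:,None,None]
r=np.hypot(X[0]-.564,X[1]-.156);
for lo,hi in((0,.005),(.012,.016),(.019,.020),(.022,.023),(.0255,.0285)):
    m=(r>lo)&(r<hi);print(lo,m.sum(),np.percentile(X[2][m],[25,50,75]).round(4))
```

```text
sheep shift px [0 0] 1.0
jar shift px [0 0] 1.0
cup shift px [0 0] 1.0
brush shift px [0 0] 1.0
0 20 [0.089  0.0907 0.0915]
0.012 112 [0.0806 0.0836 0.0852]
0.019 28 [0.0647 0.0707 0.0738]
0.022 47 [0.0565 0.0622 0.0646]
0.0255 141 [0.0442 0.0518 0.0538]
```

```bash
python3 -c "
from plant import ctrl
print(ctrl.finish_job())"
```

```text
the job is handed in; nothing more can be done
None
```

I handed the job in; no verdict came back. By my camera measurements the bobbin is in the scrap box, the black, brown, pink and white rings and the collar are home on the spindle (no green ring was on the bench), the wheel reads about 5.0 rad, and the bystanders haven't moved. On the white ring's first attempt the finger linkage hit the scrap box, with 68.8 N upward (about 75 N in all) at the wrist, under the 120 N wrist limit but possibly over the 40 N limit on the gripper's body.

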